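# Load and tighten the gingerbread screw press

## Robot

A 6-joint arm with a two-finger parallel gripper is mounted at the origin on a cart in front of the work surface, level with it; the furniture and walls round the work are solid. World frame = base frame: x ahead of the robot, y to its left, z up, the work surface at z = 0. Lengths are in mm, angles in rad, forces in N, time in s.
With the tool pointing down it reaches from about 275 to 750 mm from the base axis. Payload 10.2 kg.
Tool frame: the origin (TCP) lies between the finger pads; the fingertips stand 17 mm ahead of it and the grasp point (between the pads) lies 2 mm behind it; y points along the fingers, x is the direction in which the jaws open and shut, and the axes are right-handed (so a half turn about y gives the same grasp; the last joint's range is limited). The gripper opens to 85 mm and grips with 20 to 120 N. Pads are 22 mm wide; open, the fingers measure 114 mm over their backs; the gripper's body (76 mm by 85 mm) begins 54 mm behind the grasp point. The pads swing forward as they close: fully open they stand 13 mm farther back than shut.
Start: joints at [-1.437, 0.313, 1.498, -0, 1.331, -0.223], TCP at [183.358, -491.946, 248.294] pointing down, gripper open.
Joint ranges: [-2.94, 2.94], [-0.97, 2.17], [0.19, 2.56], [-1.23, 4.37], [0.02, 3.11], [-2.88, 2.88]. Speed limits (rad/s): [2.39, 2.39, 3.01, 3.14, 3.14, 3.14].

## Interface

Orientations are given as a unit quaternion [w, x, y, z].
In Python, from rig import ctrl gives the robot as it stands.
- The arm moves only by the tool jog_arm, never from a script. Its argument "targets" is a list of rows, each an object with "offset": the shift along the tool's x, y, z in m, a list of three; "yaw": the turn about the tool's y in rad. In form: [{"offset": [dx, dy, dz], "yaw": yaw}, ...]. A call has 1 to 12 rows; each row is the pose to reach, as a shift and turn from the pose measured when the call began, along the tool's axes at that moment; what a row does not reach only later rows make up. A row lasts 1/12 s, in which the tool goes at most 41.7 mm and 7.16 degrees, less where a joint would pass 70% of its speed; a pose out of reach is approached as far as the arm can. A call with a gripper value outside its range is refused whole. "fingers" is the finger opening in m, from 0 to 0.0854, set as the call begins (left out, the last holds). The fingers move at their own pace and stop on an object; "grip_force" is the grip in N (left out, the last holds). Time passes only in rows, so rows that repeat a pose let the fingers close. It gives the time, the measured TCP pose, the force and the opening at its end, in the units of the state.
- ctrl.sense(): the state, without advancing time (a new reading comes with each control period).
- ctrl.capture(name): name is "side" or "top" or "wrist"; returns a dict with "img" (384x512x3 uint8, red, green, blue), "intrinsics" (3x3 intrinsics, pixels), "T" (4x4, takes a point from camera to world coordinates); the wrist camera has in their place "mount" (4x4, takes a point from camera to tool coordinates, whose origin is the TCP and whose axes are the tool frame's). Camera axes: x right, y up, looking along -z (the intrinsics and any distortion apply to the point x, -y, -z); pixel columns grow to the right and rows downward; lengths in mm; the calibration is good to about 2 mm. A picture is of the moment at which its call begins: read the wrist's pose just before it. There is no depth.
- ctrl.finish_job(): hands the job in, once; it reports no verdict.
Trained networks look in the newest picture that a camera, given by its name, has taken for a name from the list of things; names that differ only in an ending like _2 or _b are one class to them, and where a whole thing is asked for, a point or a joint stands for the part that bears it (a point fixed in the world has none). Each returns a list of dicts, best first, with "score" (0 to 1); they miss things now and then, are a little off and sometimes report something else, mostly with a low value. They report only what shows in the picture. A call takes as long as a camera call.
- ctrl.boxes_of(camera, target): "box" ([left, top, right, bottom] in pixels, round what is visible of it).
- ctrl.regions_of(camera, target): "region" (384x512 bool, what is visible of it) and "box" ([left, top, right, bottom] in pixels, round what is visible of it).
The state is a dict: "time_s": time; "joints": joint angles; "dq": joint speeds; "tau": joint torques, N m; "eef_pos": TCP position; "ee_rot": TCP orientation; "force": force on the tool from outside, world axes, zero at the start; "wrist_torque": the same for the moment, N m; "grip_width": opening from 0.0 (shut) to 1.0 (fully open).
Only numpy, scipy, OpenCV 4.12 (cv2) and the standard library are available. Lean on these libraries where they do the work, as an engineer would, in place of code of your own. Each camera call takes 0.05 s, during which the arm holds its last target.

## Task

Gingerbread house walls are to set flat in the small screw press. Lay the loose wall flat in the empty half of the pulled-out tray, head to tail with the wall already there so that the two fill it, and push the tray fully home under the press. Wind the crank clockwise until the pressing board meets the gingerbread, then snug it about a quarter turn further - firm, not forced, or the walls crack - and let go, leaving the jam jar and the price holder where they stand.

Things in the scene. Friction and masses are not known exactly. Their poses are not given: they have to be found in the camera images.
- wall_b_center (a point): Loose brown gingerbread wall, flat on the table, 14 mm thick, 45 g. Point: middle of its amber window, half-way up. Right trapezoid; in its frame (mm) short side x=-26, y -18..18; long side x=+26, y -18..46; square end y=-18; slanting end (26,46) to (-26,18). Grasp it here across the parallel sides (52 mm).
- wall_a_center (a point): Identical wall (same frame) lying in the inner half (tray y < 0) of the tray, square end at the tray's inner end, slanting end toward the empty half, its x and y axes along the tray's. Lying right, the loose wall is turned 180 degrees against this one, square end at the grip end.
- tray_floor (a point): Middle of the tray's inner floor, 18.5 mm above the table. Aluminium tray, inside 58 mm (x) by 108 mm (y), rims 4 mm thick and only 5 mm above the floor: keep fingertips over them. y points outward, away from the press, to the wooden grip. The loose wall's point belongs at x=0, y=+34, z=+7 mm in this frame, with about 3 mm of play each way.
- tray_grip (a point): Middle of the upright wooden grip on the tray's outer end, 75.5 mm from the tray's middle, 10 mm above its floor: 44 mm wide (x), 7 mm thick (y), 24 mm high. Axes as the tray. Push its outer face toward the press (tray -y), fingertips at about this height.
- press_tray (a joint): How far the tray is pushed in along its -y, m: 0 pulled out (start), 0.118 home against the stop under the press. Sliding takes 2 to 3 N; 10 N at the stop does no harm.
- press_platen: Beech pressing board, 56 (x) x 104 (y) x 14 mm, lowered by the screw on two columns; origin: middle of its underside. It meets the gingerbread with its origin 32.5 mm above the table. A spring backs it: 8 N on meeting, then 8 N more for each further mm of screw travel, shared by the two walls.
- press_axis (a point): Point on the screw's vertical axis, 200 mm above the table; x and y along the tray's. The steel bridge over the columns lies 136 to 160 mm above the table, 18 mm to either side of the axis along y and 64 mm along x; the crank turns above it.
- crank_knob (a point): Upright beech handle of the crank, 20 mm thick, 40 mm high, turning freely on its pin, 45 mm from the screw's axis. Point: on its centre line, 22 mm above its lower end, 18 mm below its top, about 220 mm above the table at the start. The crank arm lies beneath it. It sinks with the screw.
- press_crank (a joint): Crank turn, rad, growing clockwise seen from above; 2.5 mm of screw per rad. At 0 the knob is on the tray's -y side of the axis and the board 14 mm above the gingerbread; starts at -1.0 to 1.2. The thread stays where it is left. Knob force: 3.3 N turning freely (about 1 N while paused), plus 0.055 N per N of pressing; snug is 30 to 45 N of pressing. Over 60 N it creeps back when let go.
- jam_jar: Jar with a pale lid, 62 x 62 x 99 mm, behind the press; bystander, origin under its centre.
- price_block: Wooden price holder with a dark card, 22 x 62 x 58 mm, between the plates in front of the tray; bystander, origin under its centre.

How it is judged (in metres and radians):
On the way, in this order (a step that is already met when the one before it is completed fails the run):
1. the loose wall lies flat in the outer half of the tray, head to tail with the other (z of wall_b_center in the frame of tray_floor below 0.0095 m and y of wall_b_center in the frame of tray_floor between 0.026 and 0.042 m and x of wall_b_center in the frame of tray_floor between -0.006 and 0.006 m and angle between wall_b_center's own z axis and vertical below 0.06 rad), for 0.2 s.
2. the tray is fully home under the press (value of joint press_tray above 0.1145 m), for 0.2 s.
3. the pressing board bears firmly on both walls (contact force between press_platen and wall_a above 10 N and contact force between press_platen and wall_b above 10 N), for 0.3 s.
At the end, for the whole second after the job is handed in: Both walls lie flat (within 3 degrees) in their halves of the tray, the tray is home within 3.5 mm, and after letting go the pressing board still bears on each wall with more than 10 N (all of step 3 and value of joint press_tray above 0.1145 m and z of wall_b_center in the frame of tray_floor below 0.0095 m and y of wall_b_center in the frame of tray_floor above 0.026 m and y of wall_a_center in the frame of tray_floor below -0.026 m and angle between each of wall_b_center, wall_a_center's own z axis and vertical below 0.06 rad); the robot touches nothing.
It fails at once if a wall is cracked: the pressing board bears on it with more than 45 N (contact force between press_platen and wall_a above 45 N or contact force between press_platen and wall_b above 45 N).
It fails at once if the jam jar or the price holder is shifted by more than 3 cm (distance of any of jam_jar, price_block from where it was at the start of the episode above 0.03 m).
It also fails if it takes over 72 s, if anything falls off the work surface, if the arm or the gripper's body presses on something with over 40 N, if the wrist force passes 120 N, or if a joint passes its speed limit or range.

## Working session

There is one attempt and no reset: what is moved stays moved. The work goes in short steps, Python scripts to look and compute and a tool call to move; the robot and the scene stay as the last step left them, time stands still between calls to the robot, and variables do not carry over. Pictures are saved under pics/ and viewed, and the job is handed in when it is done.

Besides the shell and the picture viewer there is one more tool, called in YAML: its name, and indented under it one key for each argument. jog_arm: Moves the arm, as the interface text tells. Its arguments: {"type":"object","properties":{"targets":{"type":"array"},"fingers":{"type":"number"},"grip_force":{"type":"number"}},"required":["targets"]}

```bash
ls; mkdir -p pics; python3 - <<'E'
from rig import ctrl
import cv2,json
s=ctrl.sense(); print(s)
for n in ["side","top","wrist"]:
    c=ctrl.capture(n); cv2.imwrite(f"pics/a_{n}.png",c["img"][:,:,::-1]); print(n,c["intrinsics"],c.get("T",c.get("mount")))
    print([k for k in c])
E
```

```text
pics
{'time_s': 0.0, 'joints': array([-1.43743118e+00,  3.13453523e-01,  1.49844822e+00, -2.92166508e-05,
        1.33097377e+00, -2.23393021e-01]), 'dq': array([ 4.81780158e-04,  4.51033586e-04, -5.41862236e-04,  2.38925585e-04,
       -1.30968557e-03, -8.71118107e-05]), 'tau': array([ 2.71525607e-05, -4.12265432e+01, -2.59744996e+01, -1.23145710e-04,
        4.15379312e-03,  3.01195549e-07]), 'eef_pos': array([ 183.30366301, -491.70956486,  247.72906157]), 'ee_rot': array([ 0.58111294, -0.58045683,  0.40366025, -0.40303352]), 'force': array([-0.31287159, -0.38374521, -0.66447795]), 'wrist_torque': array([ 0.05968505, -0.01655152, -0.04161829]), 'grip_width': 1.0005552664209303}
side [[348.31164319   0.         249.02220647]
 [  0.         348.31164319 194.6441627 ]
 [  0.           0.           1.        ]] [[-7.01675336e-01  4.27234292e-01 -5.70195214e-01  1.18981771e+02]
 [-7.12486186e-01 -4.25112028e-01  5.58250121e-01  5.90886734e+02]
 [-3.89324854e-03  7.97966555e-01  6.02689157e-01  6.63388189e+02]
 [ 0.00000000e+00  0.00000000e+00  0.00000000e+00  1.00000000e+00]]
['img', 'i
[... 176 characters left out ...]
5e-01 -1.79047784e-01  4.49053458e+02]
 [-9.99923875e-01 -1.21450528e-02 -2.17772568e-03  1.00361904e+02]
 [-4.31693137e-03  1.79008982e-01  9.83837969e-01  9.87658953e+02]
 [ 0.00000000e+00  0.00000000e+00  0.00000000e+00  1.00000000e+00]]
['img', 'intrinsics', 'T']
wrist [[334.44681151   0.         255.23766624]
 [  0.         334.44681151 194.54175265]
 [  0.           0.           1.        ]] [[ 9.99999316e-01 -1.12249434e-03  3.28595611e-04  8.95777398e-01]
 [ 6.53610041e-04  3.03339278e-01 -9.52882393e-01 -1.24418023e+02]
 [ 9.69929134e-04  9.52881956e-01  3.03339805e-01  7.76153180e+01]
 [ 0.00000000e+00  0.00000000e+00  0.00000000e+00  1.00000000e+00]]
['img', 'intrinsics', 'mount']
```

View pics/a_side.png

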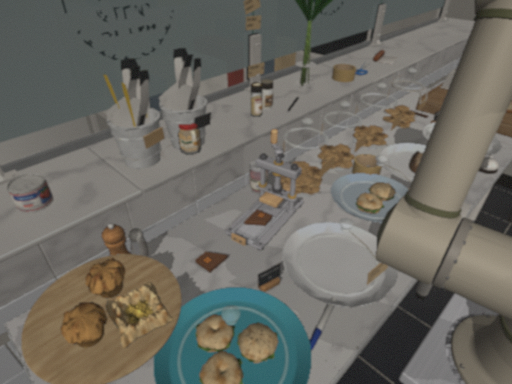

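View pics/a_top.png

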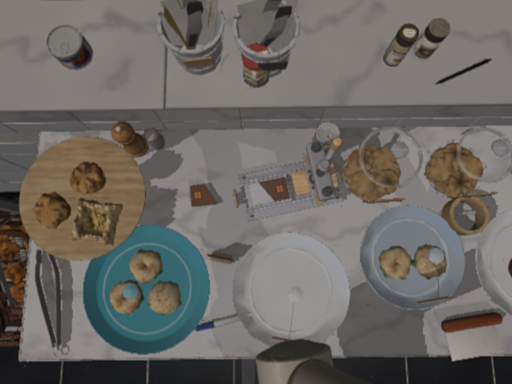

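View pics/a_wrist.png

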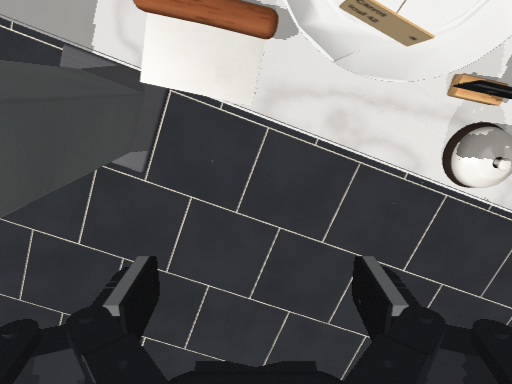

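```bash
cat > h.py <<'E'
import numpy as np, cv2
from rig import ctrl
from scipy.spatial.transform import Rotation as R
def pose(s):
    q=np.array(s["ee_rot"]); T=np.eye(4); T[:3,:3]=R.from_quat(q[[1,2,3,0]]).as_matrix(); T[:3,3]=s["eef_pos"]; return T
def cap(n,save=None):
    s=ctrl.sense(); c=ctrl.capture(n); T=c["T"] if "T" in c else pose(s)@c["mount"]
    if save: cv2.imwrite(save+".png",c["img"][:,:,::-1]); np.savez(save,img=c["img"],K=c["intrinsics"],T=T)
    return c["img"],c["intrinsics"],T
def load(f):
    d=np.load(f+".npz"); return d["img"],d["K"],d["T"]
def ray(K,T,u,v):
    d=np.array([(u-K[0,2])/K[0,0],-(v-K[1,2])/K[1,1],-1]); d=T[:3,:3]@d
    return T[:3,3].copy(),d/np.linalg.norm(d)
def atz(K,T,u,v,z):
    o,d=ray(K,T,u,v); return o+d*(z-o[2])/d[2]
def tri(obs):
    A=np.zeros((3,3));b=np.zeros(3)
    for K,T,u,v in obs:
        o,d=ray(K,T,u,v);P=np.eye(3)-np.outer(d,d);A+=P;b+=P@o
    x=np.linalg.solve(A,b); return x,[float(np.linalg.norm((np.eye(3)-np.outer(d,d))@(x-o))) for o,d in [ray(*q) for q in obs]]
def proj(K,T,p):
    p=np.linalg.inv(T)@np.r_[p,1]; return K[0,0]*p[0]/-p[2]+K[0,2], K[1,1]*p[1]/p[2]+K[1,2]
def crop(f,x0,y0,x1,y1,k,out):
    im=cv2.imread(f)[y0:y1,x0:x1]; im=cv2.resize(im,None,fx=k,fy=k,interpolation=cv2.INTER_CUBIC)
    cv2.imwrite(out,cv2.convertScaleAbs(im,alpha=1.4,beta=10))
E
python3 - <<'E'
from h import *
cap("top","pics/top0"); cap("side","pics/side0")
crop("pics/top0.png",180,115,350,235,4.5,"pics/top0c.png")
crop("pics/side0.png",180,120,320,300,3.3,"pics/side0c.png")
for cam in ["top","side"]:
    for t in ["wall_b_center","tray_floor","tray_grip","press_platen","crank_knob","jam_jar","price_block"]:
        for b in ctrl.boxes_of(cam,t)[:3]: print(cam,t,np.round(b["box"]),round(b["score"],2))
E
```

```text
top wall_b_center [190. 187. 215. 208.] 0.78
top wall_b_center [332. 136. 340. 148.] 0.58
top tray_floor [232. 174. 290. 211.] 0.86
top tray_floor [189. 184. 216. 208.] 0.18
top tray_grip [232. 175. 292. 212.] 0.75
top press_platen [288. 153. 338. 210.] 0.98
top crank_knob [330. 134. 342. 149.] 0.61
top crank_knob [235. 176. 295. 211.] 0.57
top jam_jar [312. 122. 337. 150.] 0.85
top price_block [211. 252. 231. 263.] 0.67
top price_block [232. 176. 291. 207.] 0.62
side wall_b_center [202. 250. 230. 273.] 0.74
side wall_b_center [260. 186. 298. 210.] 0.53
side tray_floor [236. 220. 271. 246.] 0.77
side tray_grip [230. 219. 276. 243.] 0.97
side press_platen [259. 189. 297. 207.] 0.97
side press_platen [257. 262. 282. 294.] 0.45
side crank_knob [234. 218. 274. 244.] 0.32
side jam_jar [250. 160. 271. 198.] 0.56
side price_block [259. 263. 281. 295.] 0.9
```

View pics/top0c.png

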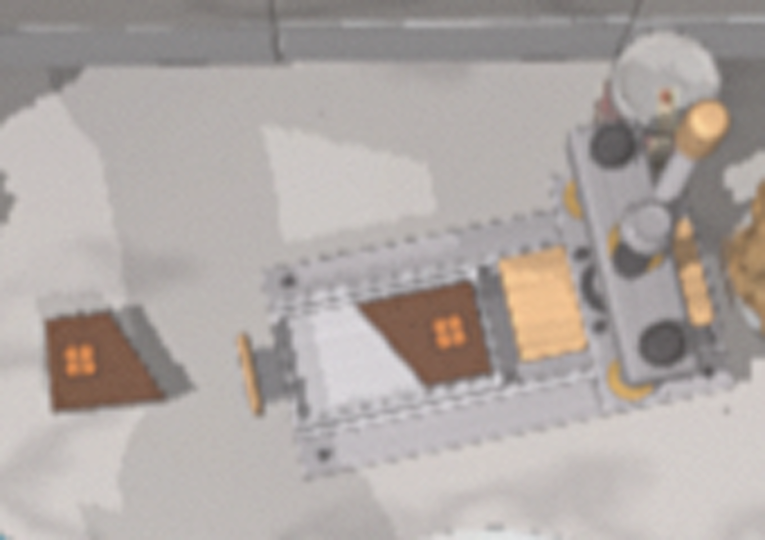

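View pics/side0c.png

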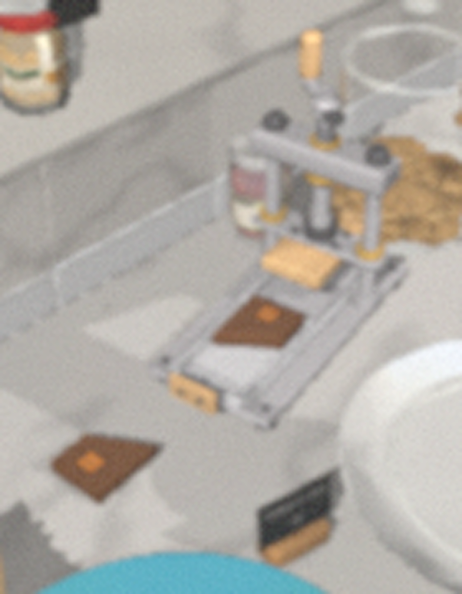

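```bash
python3 - <<'E'
from h import *
_,Kt,Tt=load("pics/top0");_,Ks,Ts=load("pics/side0")
def t(a,b): return (Kt,Tt,a/4.5+180-.4,b/4.5+115-.4)
def s(a,b): return (Ks,Ts,a/3.3+180-.35,b/3.3+120-.35)
P={}
for n,a,b in [("winB",(80,360),(91,462)),("winA",(450,331),(266,314)),("knobtop",(708,118),(314,38)),("griptop",(249,374),(195,382)),
  ("boltL",(613,146),(275,120)),("boltR",(663,342),(379,154)),("B right tip",(166,398),(100,500)),("B tl",(46,322),(52,464)),("B bl",(54,411),(88,435)),("A br",(492,373),(304,320)),("A tr",(470,283),(256,298)),("Atip",(358,303),(214,344))]:
    x,e=tri([t(*a),s(*b)]); P[n]=x; print(n,np.round(x,1),np.round(e,1))
s=ctrl.sense(); print(s["eef_pos"],pose(s)[:3,:3].round(3))
E
```

```text
winB [615.5 249.8  13.2] [1. 1.]
winA [626.8  47.3  30.8] [2. 2.]
knobtop [681.  -57.5 232.4] [0.4 0.4]
griptop [601.7 154.9  41.4] [0.7 0.7]
boltL [690.  -25.  164.1] [1.2 1.2]
boltR [594.5 -45.1 164.4] [0.4 0.4]
B right tip [617.8 222.4 -58. ] [19.2 19.2]
B tl [637.9 269.8   8.9] [1.1 1.1]
B bl [585.7 260.2  69.9] [9.6 9.6]
A br [604.3  24.4  24.1] [1.7 1.7]
A tr [653.1  34.6  25.9] [0.5 0.5]
Atip [643.8  95.5  16.9] [0.3 0.3]
[ 183.36404544 -491.94606815  248.29556797] [[ 0.349  0.     0.937]
 [-0.937 -0.     0.349]
 [ 0.    -1.     0.   ]]
```

```bash
cat >> h.py <<'E'
TA=np.arctan2(20.1,95.5)
def goto(p,ang=None):
    s=ctrl.sense(); T=pose(s); o=T[:3,:3].T@(np.array(p)-T[:3,3])/1000
    a0=np.arctan2(T[1,0],T[0,0]); yaw=0 if ang is None else -((ang-a0+np.pi)%(2*np.pi)-np.pi)
    print("from",T[:3,3].round(1),"ang",round(a0,3),"offset",o.round(4),"yaw",round(yaw,4),"F",np.round(s["force"],1),"t",round(s["time_s"],2),"gw",round(s["grip_width"],3))
    return o,yaw
E
python3 -c "
from h import *
goto([605,180,240],0.208)"
```

```text
from [ 183.4 -491.9  248.3] ang -1.214 offset [-0.4824  0.0083  0.6298] yaw -1.422 F [-0.  -0.1  0.2] t 0.95 gw 0.994
```

jog_arm:
  targets:
    - {"offset": [-0.482,0.008,0.63],"yaw": -1.422}
    - {"offset": [-0.482,0.008,0.63],"yaw": -1.422}
    - {"offset": [-0.482,0.008,0.63],"yaw": -1.422}
    - {"offset": [-0.482,0.008,0.63],"yaw": -1.422}
    - {"offset": [-0.482,0.008,0.63],"yaw": -1.422}
    - {"offset": [-0.482,0.008,0.63],"yaw": -1.422}
    - {"offset": [-0.482,0.008,0.63],"yaw": -1.422}
    - {"offset": [-0.482,0.008,0.63],"yaw": -1.422}
    - {"offset": [-0.482,0.008,0.63],"yaw": -1.422}
    - {"offset": [-0.482,0.008,0.63],"yaw": -1.422}
    - {"offset": [-0.482,0.008,0.63],"yaw": -1.422}
    - {"offset": [-0.482,0.008,0.63],"yaw": -1.422}

```text
time_s: 1.95
eef_pos: [450.1, -66.5, 243.5]
ee_rot: [-0.703, 0.703, 0.076, -0.075]
force: [1.1, -1.0, -0.0]
grip_width: 0.998
```

```bash
python3 -c "
from h import *
goto([605,180,240],0.208)"
```

```text
from [450.1 -66.5 243.5] ang 0.215 offset [0.2039 0.0036 0.2079] yaw 0.0066 F [ 1.1 -1.  -0. ] t 1.95 gw 0.998
```

jog_arm:
  targets:
    - {"offset": [0.204,0.0035,0.208],"yaw": 0.0066}
    - {"offset": [0.204,0.0035,0.208],"yaw": 0.0066}
    - {"offset": [0.204,0.0035,0.208],"yaw": 0.0066}
    - {"offset": [0.204,0.0035,0.208],"yaw": 0.0066}
    - {"offset": [0.204,0.0035,0.208],"yaw": 0.0066}
    - {"offset": [0.204,0.0035,0.208],"yaw": 0.0066}
    - {"offset": [0.204,0.0035,0.208],"yaw": 0.0066}
    - {"offset": [0.204,0.0035,0.208],"yaw": 0.0066}
    - {"offset": [0.204,0.0035,0.208],"yaw": 0.0066}
    - {"offset": [0.204,0.0035,0.208],"yaw": 0.0066}

```text
time_s: 2.78
eef_pos: [604.8, 179.8, 239.8]
ee_rot: [-0.703, 0.704, 0.073, -0.073]
force: [-0.5, 0.2, -0.1]
grip_width: 0.999
```

```bash
python3 -c "
from h import *
cap('wrist','pics/w1'); crop('pics/w1.png',0,0,512,384,1.5,'pics/w1c.png')
goto([605,180,180],0.208)"
```

```text
from [604.8 179.3 240.2] ang 0.207 offset [0.0003 0.0602 0.0007] yaw -0.0009 F [-0.9  0.2  0.4] t 2.83 gw 1.003
```

View pics/w1c.png

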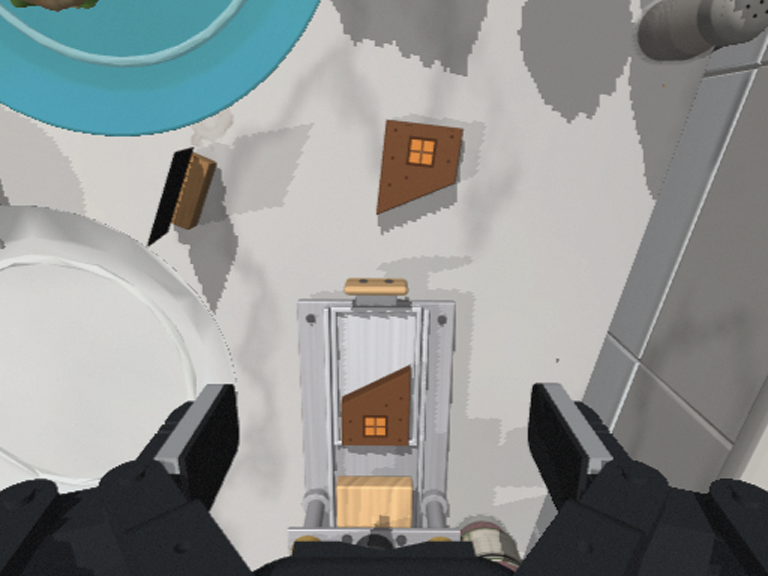

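```bash
python3 -c "
from h import *
goto([612,225,160],0.208)"
```

```text
from [604.8 179.3 240.2] ang 0.207 offset [0.0164 0.0801 0.0433] yaw -0.0009 F [-0.9  0.2  0.4] t 2.83 gw 1.003
```

jog_arm:
  targets:
    - {"offset": [0.016,0.08,0.043],"yaw": 0}
    - {"offset": [0.016,0.08,0.043],"yaw": 0}
    - {"offset": [0.016,0.08,0.043],"yaw": 0}
    - {"offset": [0.016,0.08,0.043],"yaw": 0}
    - {"offset": [0.016,0.08,0.043],"yaw": 0}

```text
time_s: 3.25
eef_pos: [612.1, 223.5, 161.8]
ee_rot: [-0.703, 0.704, 0.074, -0.072]
force: [0.7, 0.3, 0.3]
grip_width: 0.998
```

```bash
python3 -c "
from h import *
cap('wrist','pics/w2'); crop('pics/w2.png',0,0,512,384,1.5,'pics/w2c.png')
print(ctrl.sense()['dq'].round(3))
for f in ['w1','w2']:
    im,K,T=load('pics/'+f)
    hsv=cv2.cvtColor(im,cv2.COLOR_RGB2HSV)
    am=((hsv[...,0]>8)&(hsv[...,0]<20)&(hsv[...,1]>170)&(hsv[...,2]>160)).astype(np.uint8)
    br=((hsv[...,0]<20)&(hsv[...,1]>110)&(hsv[...,2]<255)&(hsv[...,2]>40)).astype(np.uint8)
    for nm,m in (('amber',am),('brown',br)):
        m=cv2.morphologyEx(m,cv2.MORPH_CLOSE,np.ones((3,3)))
        n,l,st,c=cv2.connectedComponentsWithStats(m)
        for i in range(1,n):
            if st[i,4]>80 : print(f,nm,st[i],c[i].round(1))
"
```

```text
[-0.    -0.011 -0.007  0.002 -0.003  0.002]
w1 brown [ 251   80   57   63 2472] [277.3 107.4]
w1 brown [114 102  29  51 688] [126.9 126.7]
w1 brown [231 186  40  10 243] [251.7 191.2]
w1 brown [ 228  244   46   53 1897] [251.7 274.6]
w1 brown [225 318  49  16 249] [249.2 321.5]
w1 brown [264 328  10  23 115] [268.5 341.1]
w1 brown [242 330  19  21 129] [253.2 343.5]
w1 brown [225 333  16  18  87] [230.5 340.1]
w2 brown [ 446    0   64   25 1072] [476.    9.6]
w2 brown [ 232  130   68   74 3617] [263.1 162.2]
w2 brown [  64  155   37   62 1058] [ 80.1 184.8]
w2 brown [206 255  50  17 557] [231.9 262.8]
w2 brown [ 205  320   55   47 1687] [236.5 345.9]
```

View pics/w2c.png

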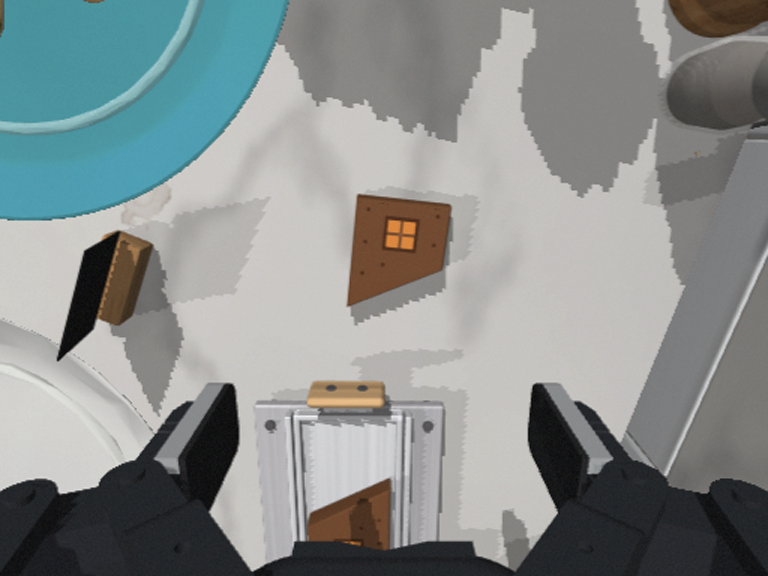

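```bash
cat > fit.py <<'E'
from h import *
from scipy.optimize import least_squares
poly=np.array([[-26,-18],[26,-18],[26,46],[-26,18]],float)
def corners(f,seed):
    im,K,T=load(f); hsv=cv2.cvtColor(im,cv2.COLOR_RGB2HSV)
    br=((hsv[...,0]<20)&(hsv[...,1]>110)&(hsv[...,2]>40)).astype(np.uint8)
    n,l=cv2.connectedComponents(br); 
    i=np.bincount(l[seed[1]-6:seed[1]+7,seed[0]-6:seed[0]+7].ravel(),minlength=n); i[0]=0
    cs,_=cv2.findContours((l==i.argmax()).astype(np.uint8),cv2.RETR_EXTERNAL,cv2.CHAIN_APPROX_NONE)
    c=max(cs,key=cv2.contourArea); return c[:,0].astype(float),K,T
def fit(f,seed,ztop,x0,a0):
    """fit top outline at ztop to contour: returns centre xy, angle of wall x"""
    c,K,T=corners(f,seed)
    P=np.array([atz(K,T,u,v,ztop)[:2] for u,v in c])
    def res(q):
        Rm=np.array([[np.cos(q[2]),-np.sin(q[2])],[np.sin(q[2]),np.cos(q[2])]]); W=(poly*1.0)@Rm.T+q[:2]
        d=[]
        for k in range(4):
            a,b=W[k],W[(k+1)%4]; e=b-a; t=np.clip(((P-a)@e)/(e@e),0,1); d.append(np.linalg.norm(P-a-t[:,None]*e,axis=1))
        return np.min(d,0)
    r=least_squares(res,[*x0,a0],loss="soft_l1"); return r.x, np.sqrt(np.mean(r.fun**2)), P
if __name__=="__main__":
    for f,seed,z,x0,a0 in [("pics/w1",(270,90),14,(613,250),.2+np.pi),("pics/w2",(255,170),14,(613,250),.2+np.pi),("pics/w1",(250,265),32.5,(627,47),.2)]:
        q,e,P=fit(f,seed,z,x0,a0); print(f,q.round(3),e.round(2))
    _,K1,T1=load("pics/w1");_,K2,T2=load("pics/w2")
    x,e=tri([(K1,T1,422/1.5-.2,151/1.5-.2),(K2,T2,401/1.5-.2,234/1.5-.2)]);print("winB",x,e)
    _,Kt,Tt=load("pics/top0")
    x,e=tri([(K1,T1,422/1.5-.2,151/1.5-.2),(Kt,Tt,197.4,194.6)]);print("winB w1/top",x,e)
    x,e=tri([(K1,T1,375/1.5-.2,427/1.5-.2),(Kt,Tt,279.6,188.2)]);print("winA w1/top",x,e)
E
python3 fit.py; python3 -c "
from h import *
crop('pics/w1.png',190,170,320,300,5,'pics/w1t.png')"
```

```text
pics/w1 [616.405 248.235   3.25 ] 1.17
pics/w2 [616.827 249.633   3.247] 0.84
pics/w1 [6.25869e+02 4.87790e+01 2.38000e-01] 1.23
winB [617.10472367 248.75779176  14.33155206] [0.10672115309687234, 0.10672115309716336]
winB w1/top [616.39639277 249.20247669   9.15464889] [1.142702838209374, 1.1427028382091002]
winA w1/top [625.86679864  46.06657727  33.13510225] [1.2248457892721347, 1.2248457892722375]
```

View pics/w1t.png

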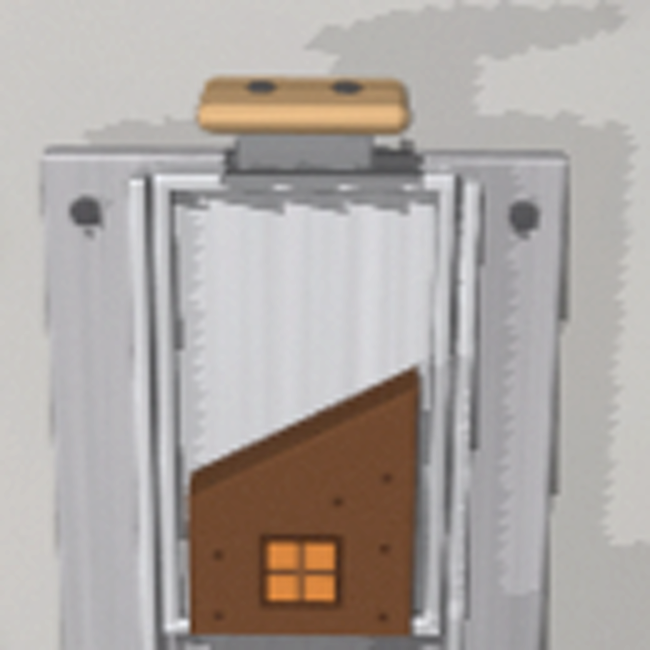

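```bash
python3 - <<'E'
from h import *
im,K,T=load('pics/w1')
def p(a,b,z): return atz(K,T,a/5+190-.4,b/5+170-.4,z)
for n,(a,b,z) in dict(lt=(160,190,23.5),lb=(170,620,23.5),rt=(448,190,23.5),rb=(434,620,23.5),gl=(203,84,40.5),gr=(406,84,40.5),gll=(197,122,40.5),grr=(410,122,40.5),boltL=(86,212,15),boltR=(524,217,15),A_l=(191,474,32.5),A_r=(417,372,32.5),A_bl=(191,634,32.5),A_br=(412,634,32.5)).items(): print(n,p(a,b,z).round(1))
d=lambda A,B:np.arctan2(*(p(*B)-p(*A))[[1,0]])
print("ang A br-bl",d((191,634,32.5),(412,634,32.5)),"left edge",d((191,634,32.5),(191,474,32.5))-np.pi/2,"right",d((412,634,32.5),(417,372,32.5))-np.pi/2)
print("rims",d((170,620,23.5),(160,190,23.5))-np.pi/2,d((434,620,23.5),(448,190,23.5))-np.pi/2,"grip",d((203,84,40.5),(406,84,40.5)))
E
```

```text
lt [579.  126.8  23.5]
lb [600.5  21.2  23.5]
rt [640.  139.8  23.5]
rb [661.4  34.1  23.5]
gl [583.9 157.4  40.5]
gr [624.  165.9  40.5]
gll [584.2 149.2  40.5]
grr [626.5 158.2  40.5]
boltL [563.5 115.1  15. ]
boltR [659.3 134.2  15. ]
A_l [598.   65.4  32.5]
A_r [641.7 100.3  32.5]
A_bl [605.6  24.7  32.5]
A_br [655.4  35.2  32.5]
ang A br-bl 0.20928913159453116 left edge 0.18418738888195585 right 0.2078385080137064
rims 0.20044627341183952 0.2001508062016535 grip 0.20915802190399485
```

```bash
python3 -c "
from h import *
goto([617,249,60],0.107);goto([617,249,22],0.107)"
```

```text
from [612.5 223.4 162.7] ang 0.206 offset [0.0093 0.1027 0.0242] yaw 0.099 F [0.1 0.2 0.5] t 3.3 gw 0.998
from [612.5 223.4 162.7] ang 0.206 offset [0.0091 0.1407 0.0243] yaw 0.099 F [0.1 0.2 0.5] t 3.3 gw 0.998
```

jog_arm:
  targets:
    - {"offset": [0.009,0.05,0.024],"yaw": 0.099}
    - {"offset": [0.009,0.103,0.024],"yaw": 0.099}
    - {"offset": [0.009,0.103,0.024],"yaw": 0.099}
    - {"offset": [0.009,0.103,0.024],"yaw": 0.099}
    - {"offset": [0.009,0.103,0.024],"yaw": 0.099}
    - {"offset": [0.009,0.103,0.024],"yaw": 0.099}
  fingers: 0.072
  grip_force: 25

```text
time_s: 3.8
eef_pos: [618.6, 248.2, 63.3]
ee_rot: [0.706, -0.706, -0.041, 0.034]
force: [1.0, 0.1, 0.0]
grip_width: 0.845
```

```bash
python3 -c "
from h import *
cap('wrist','pics/w3'); crop('pics/w3.png',0,0,512,384,1.5,'pics/w3c.png')
goto([617,249,22],0.107)"
```

```text
from [618.5 248.4  63.3] ang 0.106 offset [-0.0018  0.0412  0.0008] yaw -0.0007 F [0.7 0.5 0.6] t 3.85 gw 0.839
```

View pics/w3c.png

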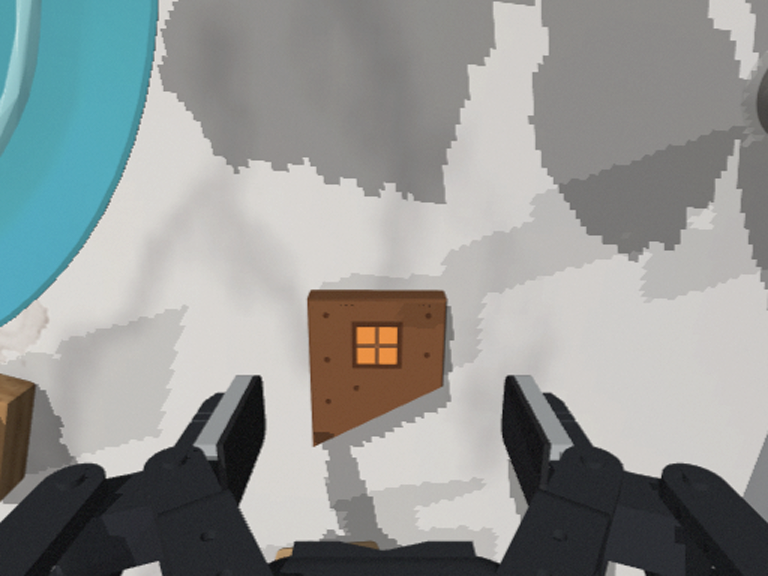

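```bash
python3 -c "
from h import *
im,K,T=load('pics/w3')
print(atz(K,T,377/1.5-.2,345.5/1.5-.2,14)); d=lambda a,b:(atz(K,T,a[0]/1.5,a[1]/1.5,14)-atz(K,T,b[0]/1.5,b[1]/1.5,14))
v=d((314,445),(308,298));print(np.arctan2(v[1],v[0])+np.pi/2);v=d((443,385),(445,298));print(np.arctan2(v[1],v[0])+np.pi/2);v=d((445,299),(308,298));print(np.arctan2(v[1],v[0]),np.linalg.norm(v))"
```

```text
[616.8987226  248.60024388  14.        ]
0.10074559891010115
0.12291979675618192
0.09654801315384705 49.96169192967124
```

Centre confirmed (616.9, 248.6). Descend and grip.

jog_arm:
  targets:
    - {"offset": [-0.0018,0.02,0.0005],"yaw": 0}
    - {"offset": [-0.0018,0.041,0.0005],"yaw": 0}
    - {"offset": [-0.0018,0.041,0.0005],"yaw": 0}
    - {"offset": [-0.0018,0.041,0.0005],"yaw": 0}
    - {"offset": [-0.0018,0.041,0.0005],"yaw": 0}

```text
time_s: 4.27
eef_pos: [618.1, 248.8, 24.6]
ee_rot: [0.706, -0.706, -0.042, 0.033]
force: [0.6, -0.6, -0.2]
grip_width: 0.841
```

jog_arm:
  targets:
    - {"offset": [0,0,0],"yaw": 0}
    - {"offset": [0,0,0],"yaw": 0}
    - {"offset": [0,0,0],"yaw": 0}
    - {"offset": [0,0,0],"yaw": 0}
    - {"offset": [0,0,0],"yaw": 0}
    - {"offset": [0,0,0],"yaw": 0}
    - {"offset": [0,0,0],"yaw": 0}
  fingers: 0.03
  grip_force: 25

```text
time_s: 4.85
eef_pos: [618.0, 249.7, 30.5]
ee_rot: [0.707, -0.706, -0.042, 0.033]
force: [-19.3, -1.9, 37.3]
grip_width: 0.351
```

```bash
python3 -c "
from h import *
cap('wrist','pics/w4'); crop('pics/w4.png',0,0,512,384,1.5,'pics/w4c.png')
goto([617,249,80],0.107)"
```

```text
from [618.  249.7  30.5] ang 0.107 offset [-0.0004 -0.0495 -0.0006] yaw -0.0002 F [-19.   -2.2  37.3] t 4.9 gw 0.353
```

View pics/w4c.png

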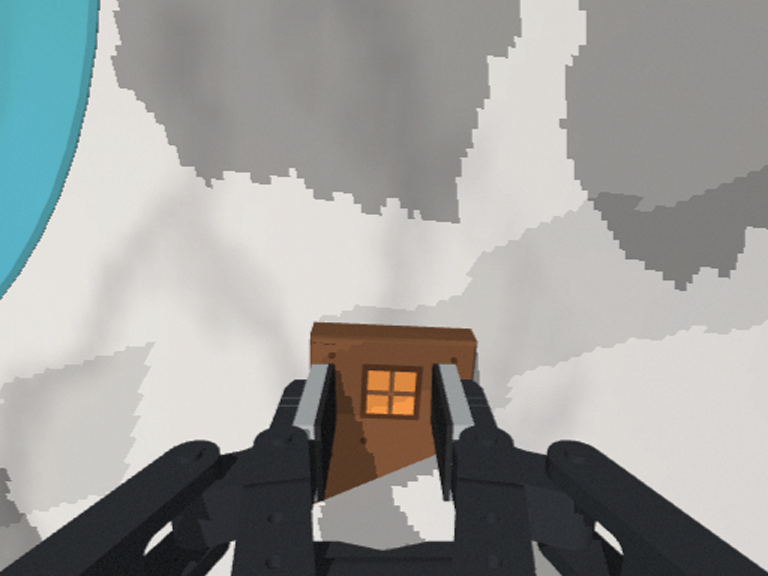

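jog_arm:
  targets:
    - {"offset": [0,-0.005,0],"yaw": 0}
    - {"offset": [0,-0.01,0],"yaw": 0}
    - {"offset": [0,-0.03,0],"yaw": 0}
    - {"offset": [0,-0.03,0],"yaw": 0}
    - {"offset": [0,-0.03,0],"yaw": 0}
    - {"offset": [0,-0.03,0],"yaw": 0}
  fingers: 0.072

```text
time_s: 5.4
eef_pos: [617.5, 249.5, 59.9]
ee_rot: [0.707, -0.706, -0.042, 0.033]
force: [0.5, 0.0, -0.3]
grip_width: 0.845
```

```bash
python3 -c "
from h import *
cap('wrist','pics/w5'); crop('pics/w5.png',0,0,512,384,1.5,'pics/w5c.png')
goto([617,249,18.5],0.107)"
```

```text
from [617.3 249.5  59.5] ang 0.107 offset [-0.0008  0.041  -0.0005] yaw -0.0002 F [ 0.5 -0.7 -0.8] t 5.45 gw 0.842
```

View pics/w5c.png

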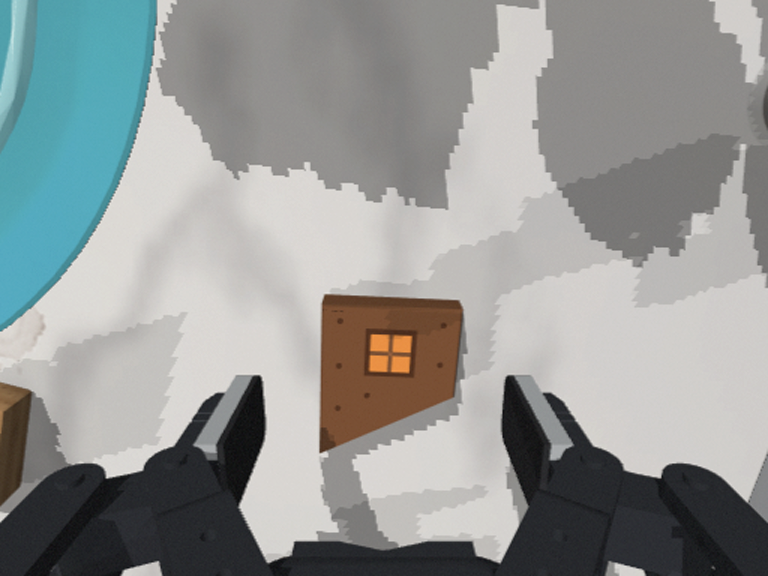

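```bash
python3 -c "
from h import *
im,K,T=load('pics/w5')
p=atz(K,T,391/1.5-.2,353/1.5-.2,14);print(p); d=lambda a,b:(atz(K,T,a[0]/1.5,a[1]/1.5,14)-atz(K,T,b[0]/1.5,b[1]/1.5,14))
v=d((320,453),(323,303));print(np.arctan2(v[1],v[0])+np.pi/2);v=d((455,396),(462,308));print(np.arctan2(v[1],v[0])+np.pi/2);v=d((462,308),(323,303));a=np.arctan2(v[1],v[0]);print(a)
goto([*p[:2],18.5],.065);goto([*p[:2],16],.065)"
```

```text
[621.27002858 248.96826649  14.        ]
0.052892104551135244
0.08023587365566764
0.06542032793503721
from [617.3 249.5  59.5] ang 0.107 offset [ 0.0034  0.0411 -0.001 ] yaw 0.0418 F [ 0.5 -0.7 -0.8] t 5.45 gw 0.842
from [617.3 249.5  59.5] ang 0.107 offset [ 0.0034  0.0436 -0.001 ] yaw 0.0418 F [ 0.5 -0.7 -0.8] t 5.45 gw 0.842
```

jog_arm:
  targets:
    - {"offset": [0.0034,0.015,-0.001],"yaw": 0.042}
    - {"offset": [0.0034,0.03,-0.001],"yaw": 0.042}
    - {"offset": [0.0034,0.041,-0.001],"yaw": 0.042}
    - {"offset": [0.0034,0.041,-0.001],"yaw": 0.042}
    - {"offset": [0.0034,0.041,-0.001],"yaw": 0.042}
    - {"offset": [0.0034,0.041,-0.001],"yaw": 0.042}
    - {"offset": [0.0034,0.041,-0.001],"yaw": 0.042}
    - {"offset": [0.0034,0.041,-0.001],"yaw": 0.042}

```text
time_s: 6.12
eef_pos: [621.6, 249.1, 19.4]
ee_rot: [0.707, -0.706, -0.028, 0.018]
force: [0.3, -0.6, 0.0]
grip_width: 0.844
```

```bash
python3 -c "
from h import *
goto([621.3,249,18.5],.065)"
```

```text
from [621.6 249.1  19.4] ang 0.065 offset [-0.0003  0.0009 -0.    ] yaw -0.0001 F [ 0.3 -0.6  0. ] t 6.12 gw 0.844
```

jog_arm:
  targets:
    - {"offset": [0,0.002,0],"yaw": 0}
    - {"offset": [0,0.002,0],"yaw": 0}
    - {"offset": [0,0.002,0],"yaw": 0}
    - {"offset": [0,0.002,0],"yaw": 0}
    - {"offset": [0,0.002,0],"yaw": 0}
    - {"offset": [0,0.002,0],"yaw": 0}
  fingers: 0.045
  grip_force: 25

```text
time_s: 6.62
eef_pos: [621.8, 249.1, 17.7]
ee_rot: [0.707, -0.706, -0.028, 0.018]
force: [-0.4, 0.7, 3.6]
grip_width: 0.601
```

```bash
python3 -c "
from h import *
goto([621.3,249,60],.065)"
```

```text
from [621.8 249.1  17.7] ang 0.065 offset [ 0.0001 -0.0423 -0.    ] yaw -0.0001 F [-0.4  0.7  3.6] t 6.62 gw 0.601
```

jog_arm:
  targets:
    - {"offset": [0,-0.02,0],"yaw": 0}
    - {"offset": [0,-0.05,0],"yaw": 0}
    - {"offset": [0,-0.08,0],"yaw": 0}
    - {"offset": [0,-0.08,0],"yaw": 0}
    - {"offset": [0,-0.08,0],"yaw": 0}
    - {"offset": [0,-0.08,0],"yaw": 0}

```text
time_s: 7.12
eef_pos: [620.1, 248.8, 96.5]
ee_rot: [0.707, -0.706, -0.027, 0.019]
force: [0.2, -0.1, -1.2]
grip_width: 0.601
```

```bash
python3 -c "
from h import *
cap('wrist','pics/w6'); crop('pics/w6.png',0,0,512,384,1.5,'pics/w6c.png')
goto([612.6,113.3,90],.205)
goto([605,155,140],.205)"
```

```text
from [620.  248.7  96. ] ang 0.065 offset [-0.0162  0.0057 -0.1347] yaw -0.1401 F [-0.5  0.3 -0.4] t 7.17 gw 0.601
from [620.  248.7  96. ] ang 0.065 offset [-0.0205 -0.0443 -0.0925] yaw -0.1401 F [-0.5  0.3 -0.4] t 7.17 gw 0.601
```

View pics/w6c.png

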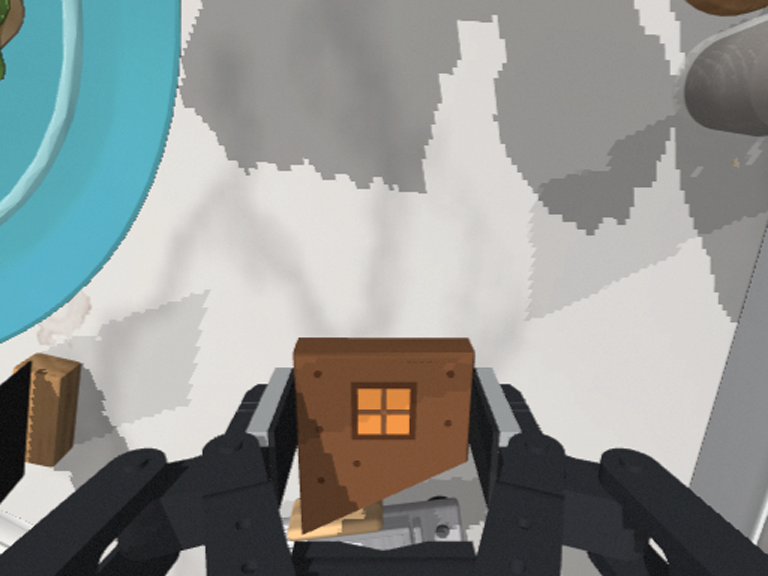

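```bash
python3 -c "
from h import *
im,K,T=load('pics/w6')
s=ctrl.sense();Tp=pose(s)
for z in (90,92,94):
    p=atz(K,T,384.5/1.5-.2,410.5/1.5-.2,z); print(z,Tp[:3,:3].T@(p-Tp[:3,3]))
d=lambda a,b:(atz(K,T,a[0]/1.5,a[1]/1.5,92)-atz(K,T,b[0]/1.5,b[1]/1.5,92))
v=d((472,352),(296,353));print(np.arctan2(v[1],v[0]),np.linalg.norm(v))
v=d((302,532),(296,353));print(np.arctan2(v[1],v[0])+np.pi/2)
v=d((467,462),(472,352));print(np.arctan2(v[1],v[0])+np.pi/2)
"
```

```text
90 [ 0.859647    6.04226376 -1.56945139]
92 [ 0.85121966  4.04336316 -0.37373349]
94 [0.84279232 2.04446257 0.82198441]
0.06680164590783917 49.38208281373246
0.04441893421052612
0.07774727323954189
```

jog_arm:
  targets:
    - {"offset": [-0.006,0.002,-0.045],"yaw": -0.05}
    - {"offset": [-0.012,0.004,-0.09],"yaw": -0.1}
    - {"offset": [-0.016,0.006,-0.13],"yaw": -0.14}
    - {"offset": [-0.016,0.006,-0.1347],"yaw": -0.14}
    - {"offset": [-0.016,0.006,-0.1347],"yaw": -0.14}
    - {"offset": [-0.016,0.006,-0.1347],"yaw": -0.14}
    - {"offset": [-0.016,0.006,-0.1347],"yaw": -0.14}
    - {"offset": [-0.016,0.006,-0.1347],"yaw": -0.14}

```text
time_s: 7.83
eef_pos: [612.6, 114.7, 89.3]
ee_rot: [0.704, -0.703, -0.077, 0.069]
force: [0.6, 0.2, -1.2]
grip_width: 0.6
```

```bash
python3 -c "
from h import *
cap('wrist','pics/w7'); crop('pics/w7.png',100,140,410,384,2.4,'pics/w7c.png')
goto([612.6,113.3,90],.205)"
```

```text
from [612.6 114.6  89.4] ang 0.207 offset [-0.0003 -0.0006 -0.0013] yaw 0.0015 F [ 0.5  0.4 -0.2] t 7.88 gw 0.601
```

View pics/w7c.png

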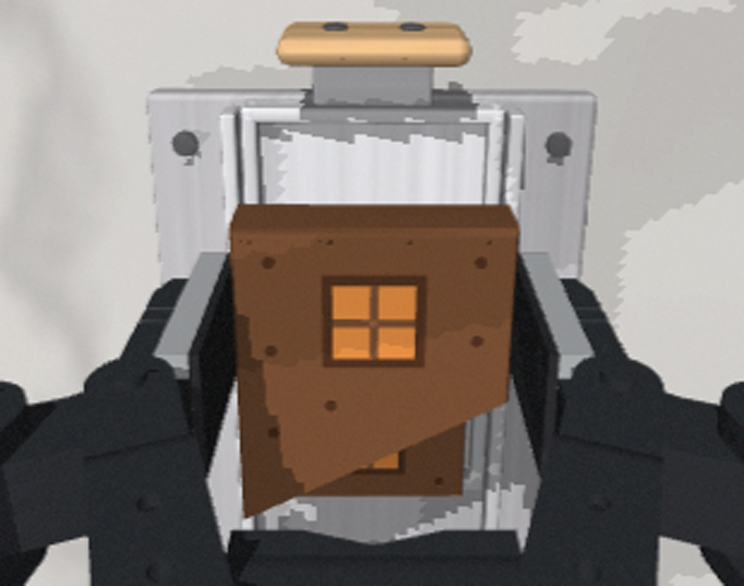

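```bash
python3 -c "
from h import *
im,K,T=load('pics/w7'); T0=T
th=.205; X=np.array([np.cos(th),np.sin(th)]);Y=np.array([-np.sin(th),np.cos(th)])
s=ctrl.sense()['eef_pos'][:2]; 
def p(a,b,z):
    q=atz(K,T,a/2.4+100-.3,b/2.4+140-.3,z)[:2]-s; return (q@X).round(1),(q@Y).round(1)
for n,a in dict(rimLo=(240,140,23.5),rimLi=(258,140,23.5),rimRi=(487,140,23.5),rimRo=(504,140,23.5),rimfar_out=(372,106,23.5),rimfar_in=(372,122,23.5),gripL=(278,40,38),gripR=(470,40,38),gripTopOuter=(374,24,40.5),gripTopInner=(374,50,40.5),gripbotedge=(374,66,40.5),win=(374,322,84.5),Bl=(233,238,84.5),Br=(517,238,84.5),baseL=(150,91,10),baseR=(596,91,10),winA=(382,462,32.5)).items(): print(n,p(*a))
"
```

```text
rimLo (np.float64(-32.4), np.float64(14.2))
rimLi (np.float64(-27.9), np.float64(14.2))
rimRi (np.float64(29.2), np.float64(14.2))
rimRo (np.float64(33.5), np.float64(14.2))
rimfar_out (np.float64(0.4), np.float64(23.0))
rimfar_in (np.float64(0.5), np.float64(18.9))
gripL (np.float64(-20.5), np.float64(42.3))
gripR (np.float64(22.0), np.float64(42.3))
gripTopOuter (np.float64(0.7), np.float64(46.3))
gripTopInner (np.float64(0.7), np.float64(40.6))
gripbotedge (np.float64(0.7), np.float64(37.0))
win (np.float64(0.3), np.float64(-0.7))
Bl (np.float64(-24.5), np.float64(16.1))
Br (np.float64(25.6), np.float64(16.0))
baseL (np.float64(-57.4), np.float64(23.3))
baseR (np.float64(59.4), np.float64(23.2))
winA (np.float64(3.3), np.float64(-75.2))
```

jog_arm:
  targets:
    - {"offset": [0,0.012,0],"yaw": 0}
    - {"offset": [0,0.024,0],"yaw": 0}
    - {"offset": [0,0.036,0],"yaw": 0}
    - {"offset": [0,0.042,0],"yaw": 0}
    - {"offset": [0,0.046,0],"yaw": 0}
    - {"offset": [0,0.049,0],"yaw": 0}
    - {"offset": [0,0.049,0],"yaw": 0}
    - {"offset": [0,0.049,0],"yaw": 0}

```text
time_s: 8.55
eef_pos: [613.3, 114.7, 40.6]
ee_rot: [0.704, -0.703, -0.077, 0.069]
force: [-0.2, 0.6, -1.1]
grip_width: 0.604
```

```bash
python3 -c "
from h import *
cap('wrist','pics/w8'); crop('pics/w8.png',100,140,410,384,2.4,'pics/w8c.png')
goto([612.6,113.3,37],.205)"
```

```text
from [613.4 114.7  40.8] ang 0.206 offset [-0.0011  0.0038 -0.0012] yaw 0.0014 F [-0.4 -0.4 -0.1] t 8.6 gw 0.601
```

View pics/w8c.png

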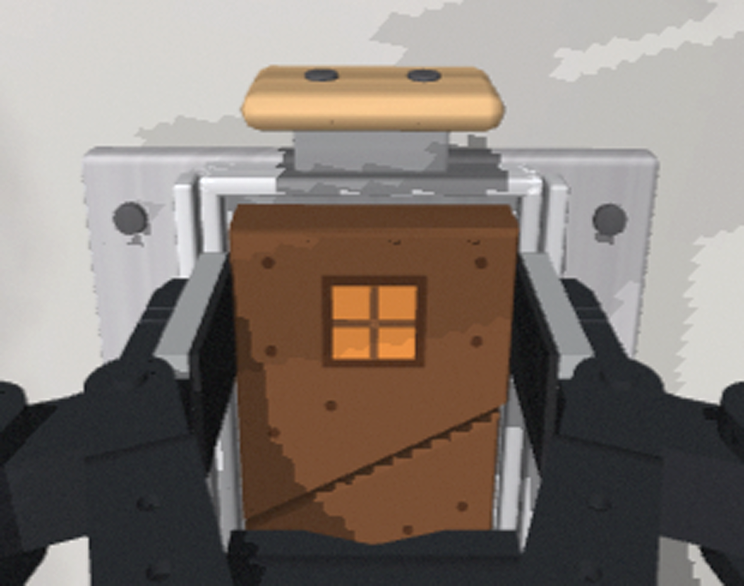

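jog_arm:
  targets:
    - {"offset": [-0.0008,0.002,0],"yaw": 0}
    - {"offset": [-0.0008,0.004,0],"yaw": 0}
    - {"offset": [-0.0008,0.005,0],"yaw": 0}
    - {"offset": [-0.0008,0.005,0],"yaw": 0}
    - {"offset": [-0.0008,0.005,0],"yaw": 0}

```text
time_s: 9.02
eef_pos: [613.0, 114.5, 37.5]
ee_rot: [0.703, -0.703, -0.077, 0.068]
force: [-5.0, 0.1, 12.4]
grip_width: 0.603
```

```bash
python3 -c "
from h import *
goto([612.6,113.3,37],.205)"
```

```text
from [613.  114.5  37.5] ang 0.207 offset [-0.0007  0.0005 -0.0011] yaw 0.0015 F [-5.   0.1 12.4] t 9.02 gw 0.603
```

```bash
python3 -c "
from h import *
cap('wrist','pics/w9'); crop('pics/w9.png',100,140,410,384,2.4,'pics/w9c.png')"
```

```text
(no output)
```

View pics/w9c.png

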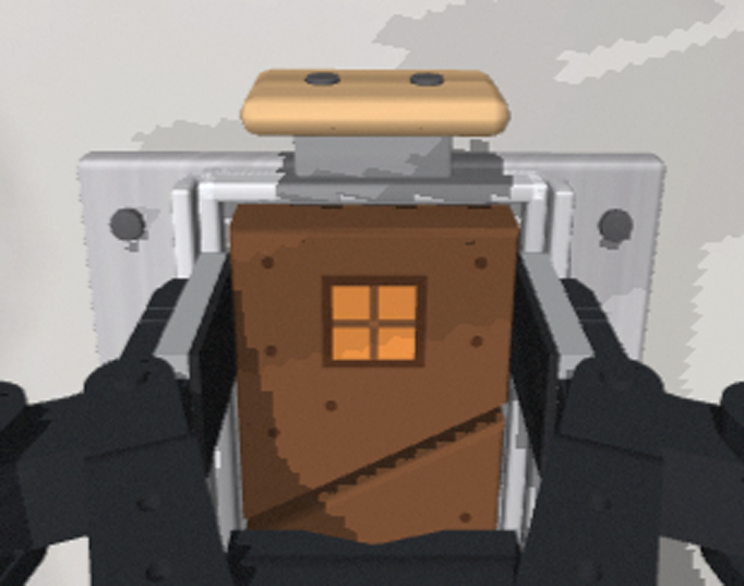

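jog_arm:
  targets:
    - {"offset": [0,0,0],"yaw": 0}
    - {"offset": [0,0,0],"yaw": 0}
    - {"offset": [0,0,0],"yaw": 0}
    - {"offset": [0,0,0],"yaw": 0}
    - {"offset": [0,-0.01,0],"yaw": 0}
    - {"offset": [0,-0.03,0],"yaw": 0}
    - {"offset": [0,-0.06,0],"yaw": 0}
    - {"offset": [0,-0.06,0],"yaw": 0}
    - {"offset": [0,-0.06,0],"yaw": 0}
  fingers: 0.064

```text
time_s: 9.82
eef_pos: [613.1, 114.5, 99.6]
ee_rot: [0.703, -0.703, -0.079, 0.067]
force: [-0.1, -0.1, -1.0]
grip_width: 0.753
```

```bash
python3 -c "
from h import *
cap('wrist','pics/w10'); crop('pics/w10.png',100,140,410,384,2.4,'pics/w10c.png')
goto([612.6,113.3,37],.205)"
```

```text
from [612.3 114.4  98. ] ang 0.207 offset [-0.0008  0.061  -0.0011] yaw 0.0016 F [ 0.5  0.5 -0.3] t 9.87 gw 0.751
```

View pics/w10c.png

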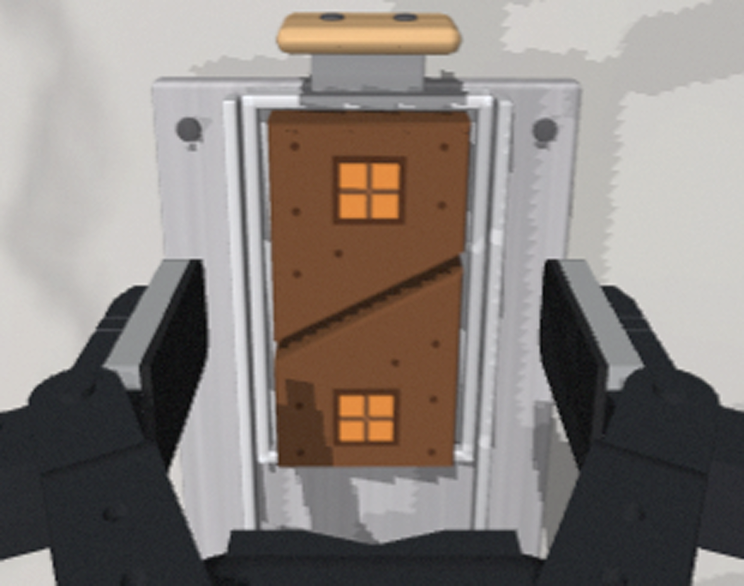

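```bash
python3 - <<'E'
from h import *
im,K,T=load('pics/w10')
th=.205; X=np.array([np.cos(th),np.sin(th)]);Y=np.array([-np.sin(th),np.cos(th)])
c=np.array([619.5,80.])
def p(a,b,z):
    q=atz(K,T,a/2.4+100-.3,b/2.4+140-.3,z); q=q[:2]-c; return (q@X).round(1),(q@Y).round(1)
for n,a in dict(winB=(369,189,32.5),winA=(367,416,32.5),rimfar_in=(367,107,23.5),rimLi=(258,180,23.5),rimRi=(479,180,23.5),gripouttop=(367,14,40.5),Aend=(365,465,32.5),gripL=(277,35,36),gripR=(461,35,36)).items(): print(n,p(*a))
q=np.r_[c+115*Y,98]; goto(q,th); q[2]=40; goto(q,th); goto(np.r_[c+93*Y,40],th)
E
```

```text
winB (np.float64(0.9), np.float64(35.4))
winA (np.float64(0.4), np.float64(-33.4))
rimfar_in (np.float64(0.4), np.float64(54.7))
rimLi (np.float64(-28.6), np.float64(34.5))
rimRi (np.float64(30.4), np.float64(34.3))
gripouttop (np.float64(0.3), np.float64(81.7))
Aend (np.float64(-0.2), np.float64(-50.1))
gripL (np.float64(-20.9), np.float64(76.0))
gripR (np.float64(22.6), np.float64(76.0))
from [612.3 114.4  98. ] ang 0.207 offset [ 0.0002 -0.0001  0.0798] yaw 0.0016 F [ 0.5  0.5 -0.3] t 9.87 gw 0.751
from [612.3 114.4  98. ] ang 0.207 offset [-0.0006  0.0579  0.0799] yaw 0.0016 F [ 0.5  0.5 -0.3] t 9.87 gw 0.751
from [612.3 114.4  98. ] ang 0.207 offset [-0.0007  0.0579  0.0579] yaw 0.0016 F [ 0.5  0.5 -0.3] t 9.87 gw 0.751
```

jog_arm:
  targets:
    - {"offset": [0,0,0.03],"yaw": 0}
    - {"offset": [0,0,0.06],"yaw": 0}
    - {"offset": [0,0,0.08],"yaw": 0}
    - {"offset": [0,0,0.084],"yaw": 0}
    - {"offset": [0,0.02,0.084],"yaw": 0}
    - {"offset": [0,0.045,0.084],"yaw": 0}
    - {"offset": [0,0.058,0.084],"yaw": 0}
    - {"offset": [0,0.058,0.084],"yaw": 0}
    - {"offset": [0,0.058,0.084],"yaw": 0}
  fingers: 0.0

```text
time_s: 10.62
eef_pos: [595.7, 196.3, 39.5]
ee_rot: [0.703, -0.703, -0.077, 0.069]
force: [-0.4, 0.6, -0.1]
grip_width: 0.001
```

```bash
python3 -c "
from h import *
cap('wrist','pics/w11'); crop('pics/w11.png',0,0,512,384,1.5,'pics/w11c.png')
c=np.array([620,80.7]);Y=np.array([-.2036,.979]);goto(np.r_[c+93*Y,40],.205)"
```

```text
from [596.3 196.5  40.6] ang 0.206 offset [-0.0004  0.0006 -0.0252] yaw 0.0012 F [0.  0.7 0.8] t 10.67 gw 0.004
```

View pics/w11c.png

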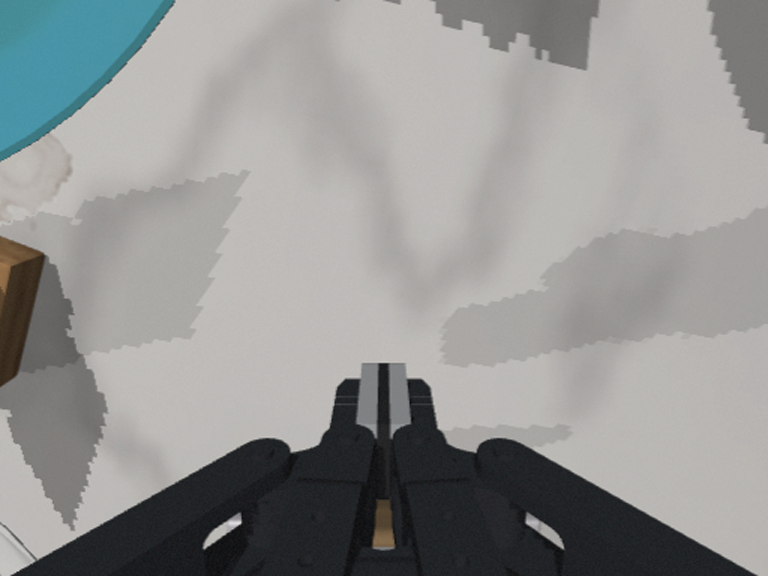

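jog_arm:
  targets:
    - {"offset": [0,0,-0.01],"yaw": 0}
    - {"offset": [0,0,-0.018],"yaw": 0}
    - {"offset": [0,0,-0.024],"yaw": 0}
    - {"offset": [0,0,-0.03],"yaw": 0}
    - {"offset": [0,0,-0.038],"yaw": 0}
    - {"offset": [0,0,-0.046],"yaw": 0}
    - {"offset": [0,0,-0.055],"yaw": 0}
    - {"offset": [0,0,-0.064],"yaw": 0}
    - {"offset": [0,0,-0.073],"yaw": 0}
    - {"offset": [0,0,-0.082],"yaw": 0}
    - {"offset": [0,0,-0.091],"yaw": 0}
    - {"offset": [0,0,-0.1],"yaw": 0}

```text
time_s: 11.67
eef_pos: [616.8, 97.6, 40.6]
ee_rot: [0.703, -0.703, -0.077, 0.068]
force: [-0.8, 1.6, 0.9]
grip_width: 0.001
```

```bash
python3 -c "
from h import *
cap('top','pics/t11'); crop('pics/t11.png',180,115,350,235,4.5,'pics/t11c.png')
cap('wrist','pics/w12')
c=np.array([620,80.7]);Y=np.array([-.2036,.979]);goto(np.r_[c-28*Y,40],.205)"
```

```text
from [617.2  96.7  40.5] ang 0.205 offset [-0.0005  0.0006 -0.0443] yaw -0.0003 F [-0.9  0.4 -0.4] t 11.77 gw 0.006
```

View pics/t11c.png

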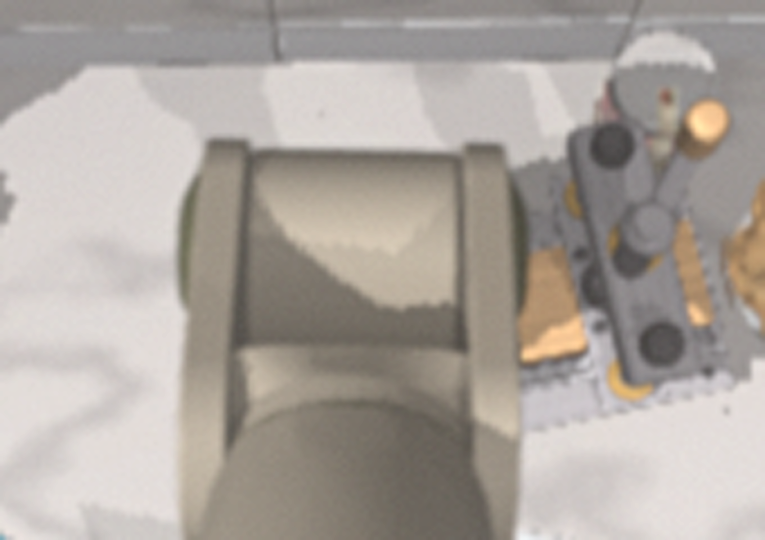

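View pics/w12.png

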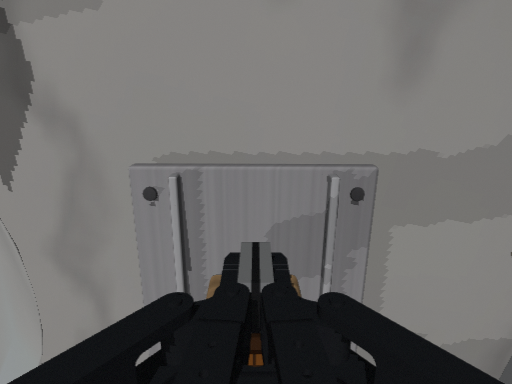

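```bash
python3 -c "
from h import *
cap('side','pics/s11'); crop('pics/s11.png',180,80,350,260,3.3,'pics/s11c.png')"
```

```text
(no output)
```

View pics/s11c.png

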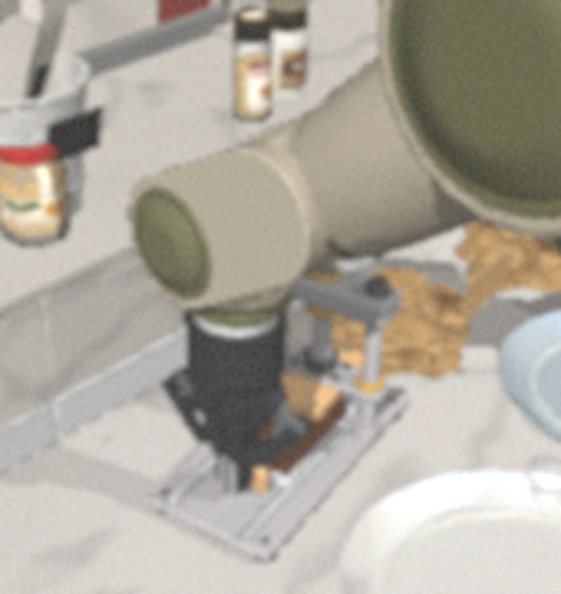

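```bash
python3 -c "
from h import *
_,K,T=load('pics/s11');_,Kt,Tt=load('pics/t11')
for z in range(40,340,30):
    u,v=proj(K,T,[617,97,z]); a,b=proj(Kt,Tt,[617,97,z]);print(z,round((u-180)*3.3),round((v-80)*3.3),'top',round((a-180)*4.5),round((b-115)*4.5))
for z in (220,260,300):
    print(z,atz(Kt,Tt,180+522/4.5,115+250/4.5,z).round(),atz(Kt,Tt,180+180/4.5,115+250/4.5,z).round())
print(ctrl.sense()['joints'])
"
```

```text
40 234 470 top 354 342
70 234 442 top 355 332
100 234 413 top 355 321
130 234 382 top 355 310
160 234 350 top 355 298
190 234 317 top 355 285
220 234 283 top 355 270
250 234 246 top 355 255
280 233 209 top 355 239
310 233 169 top 355 221
220 [625.  24. 220.] [627. 174. 220.]
260 [616.  28. 260.] [618. 170. 260.]
300 [607.  32. 300.] [609. 166. 300.]
[-0.03112494  0.74046335  1.39761925  0.00205485  0.98965374 -0.23745588]
```

```bash
python3 -c "
from h import *
crop('pics/side0.png',240,115,320,185,9,'pics/hubs.png')
crop('pics/top0.png',290,125,350,200,8,'pics/hubt.png')
crop('pics/t11.png',290,125,350,200,8,'pics/hubt2.png')"
```

```text
(no output)
```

View pics/hubs.png

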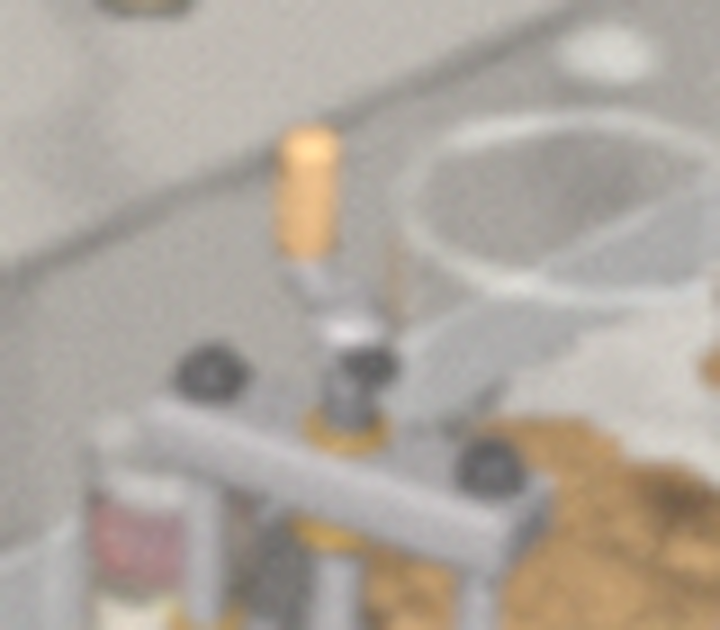

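View pics/hubt.png

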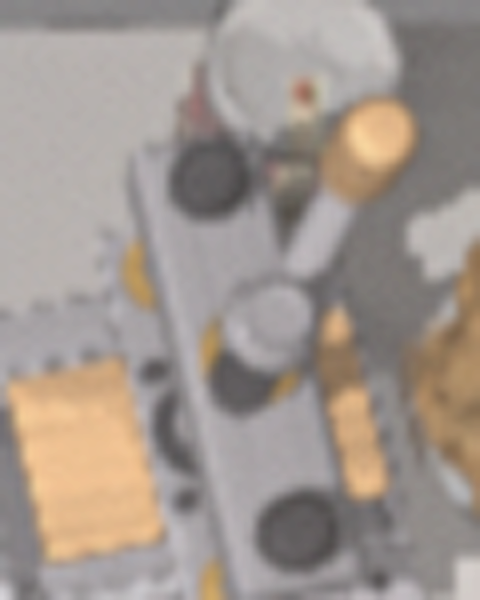

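```bash
python3 -c "
from h import *
_,Kt,Tt=load('pics/top0');_,Ks,Ts=load('pics/side0')
t=lambda a,b:(Kt,Tt,a/8+290-.4,b/8+125-.4)
s=lambda a,b:(Ks,Ts,a/9+240-.4,b/9+115-.4)
for n,a,b in [('hub',(270,318),(352,328)),('knobtop',(378,132),(313,148)),('boltL',(209,178),(212,370)),('boltR',(298,530),(492,466))]: print(n,tri([t(*a),s(*b)]))"
```

```text
hub (array([643.43634297, -34.76223436, 195.19104715]), [0.28330845569341323, 0.28330845569351953])
knobtop (array([680.84777054, -56.74737958, 232.88160933]), [0.3349406682773279, 0.33494066827737745])
boltL (array([689.78300683, -24.86624892, 165.34835591]), [0.815647830914442, 0.815647830914413])
boltR (array([594.32442181, -44.64598691, 164.40679815]), [0.8592033597007458, 0.8592033597008089])
```

jog_arm:
  targets:
    - {"offset": [0,-0.002,-0.005],"yaw": 0}
    - {"offset": [0,-0.004,-0.012],"yaw": 0}
    - {"offset": [0,-0.004,-0.019],"yaw": 0}
    - {"offset": [0,-0.004,-0.026],"yaw": 0}
    - {"offset": [0,-0.004,-0.032],"yaw": 0}
    - {"offset": [0,-0.004,-0.036],"yaw": 0}
    - {"offset": [0,-0.004,-0.039],"yaw": 0}
    - {"offset": [0,-0.004,-0.041],"yaw": 0}

```text
time_s: 12.48
eef_pos: [625.3, 56.9, 44.6]
ee_rot: [-0.703, 0.703, 0.077, -0.067]
force: [-2.0, 1.7, 1.7]
grip_width: 0.0
```

```bash
python3 -c "
from h import *
c=np.array([620,80.7]);Y=np.array([-.2036,.979]);goto(np.r_[c-28*Y,44],.205)"
```

```text
from [625.3  56.9  44.6] ang 0.205 offset [-0.0004  0.0006 -0.0036] yaw -0.0001 F [-2.   1.7  1.7] t 12.48 gw 0.0
```

jog_arm:
  targets:
    - {"offset": [0,0,-0.003],"yaw": 0}
    - {"offset": [0,0,-0.005],"yaw": 0}
    - {"offset": [0,0,-0.006],"yaw": 0}
    - {"offset": [0,0,-0.007],"yaw": 0}
    - {"offset": [0,0,-0.007],"yaw": 0}

```text
time_s: 12.9
eef_pos: [626.2, 52.6, 44.6]
ee_rot: [0.705, -0.702, -0.077, 0.068]
force: [-4.4, 14.6, 4.1]
grip_width: 0.0
```

```bash
python3 -c "
from h import *
c=np.array([620,80.7]);Y=np.array([-.2036,.979]);goto(np.r_[c-28*Y,44],.205)"
```

```text
from [626.2  52.6  44.6] ang 0.205 offset [-0.0004  0.0006  0.0008] yaw 0.0002 F [-4.4 14.6  4.1] t 12.9 gw 0.0
```

jog_arm:
  targets:
    - {"offset": [0,0,0.02],"yaw": 0}
    - {"offset": [0,0,0.05],"yaw": 0}
    - {"offset": [0,0,0.07],"yaw": 0}
    - {"offset": [0,-0.04,0.08],"yaw": 0}
    - {"offset": [0,-0.08,0.08],"yaw": 0}
    - {"offset": [0,-0.12,0.08],"yaw": 0}
    - {"offset": [0,-0.16,0.08],"yaw": 0}
    - {"offset": [0,-0.2,0.08],"yaw": 0}
    - {"offset": [0,-0.235,0.08],"yaw": 0}
    - {"offset": [0,-0.235,0.08],"yaw": 0}
    - {"offset": [0,-0.235,0.08],"yaw": 0}
    - {"offset": [0,-0.235,0.08],"yaw": 0}
  fingers: 0.05

```text
time_s: 13.9
eef_pos: [606.9, 129.5, 278.8]
ee_rot: [0.705, -0.702, -0.077, 0.068]
force: [0.3, 0.2, -0.1]
grip_width: 0.586
```

```bash
python3 -c "
from h import *
cap('wrist','pics/w13'); crop('pics/w13.png',0,0,512,384,1.5,'pics/w13c.png')
goto([680.8,-56.7,285],.205)"
```

```text
from [606.7 129.5 278.2] ang 0.205 offset [ 0.0347 -0.007  -0.1974] yaw 0.0 F [-0.   0.2  0.5] t 13.95 gw 0.581
```

View pics/w13c.png

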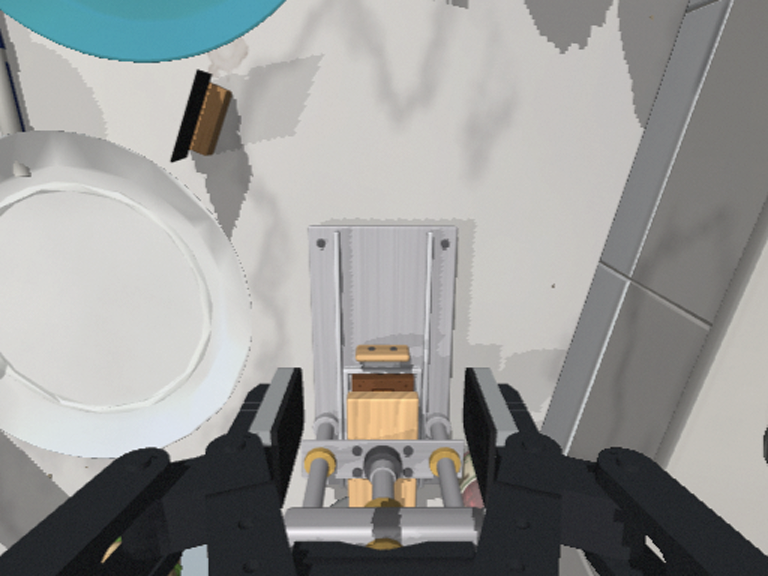

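jog_arm:
  targets:
    - {"offset": [0.012,-0.007,-0.04],"yaw": 0}
    - {"offset": [0.02,-0.007,-0.08],"yaw": 0}
    - {"offset": [0.03,-0.007,-0.12],"yaw": 0}
    - {"offset": [0.035,-0.007,-0.15],"yaw": 0}
    - {"offset": [0.035,-0.007,-0.17],"yaw": 0}
    - {"offset": [0.035,-0.007,-0.17],"yaw": 0}
    - {"offset": [0.035,-0.007,-0.17],"yaw": 0}
    - {"offset": [0.035,-0.007,-0.17],"yaw": 0}

```text
time_s: 14.62
eef_pos: [675.3, -29.0, 284.2]
ee_rot: [0.705, -0.702, -0.076, 0.069]
force: [0.2, 1.3, -0.3]
grip_width: 0.584
```

```bash
python3 -c "
from h import *
cap('wrist','pics/w14'); crop('pics/w14.png',0,0,512,384,1.5,'pics/w14c.png')
goto([680.8,-56.7,285],.205)"
```

```text
from [675.3 -28.6 284.6] ang 0.206 offset [-0.0003 -0.0005 -0.0287] yaw 0.0013 F [-0.5  0.1 -0.6] t 14.67 gw 0.582
```

View pics/w14c.png

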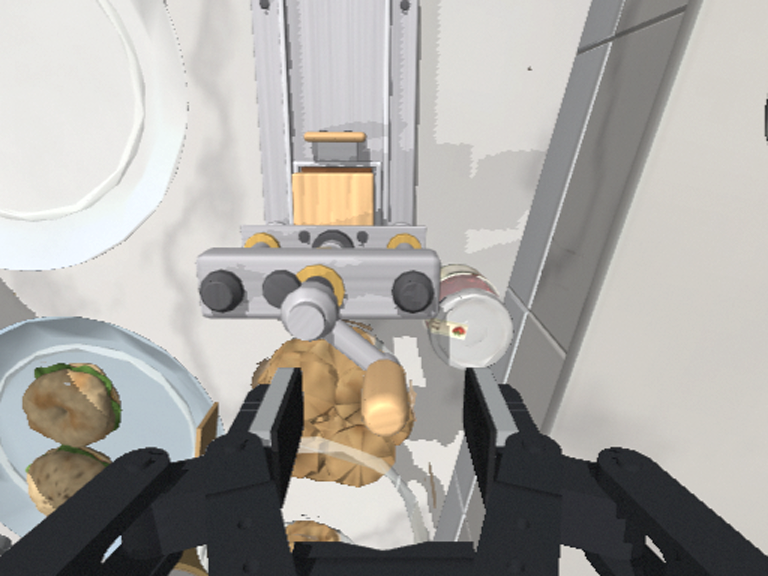

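```bash
python3 -c "
from h import *
_,Kt,Tt=load('pics/top0');_,Ks,Ts=load('pics/side0');_,Kw,Tw=load('pics/w14')
t=lambda a,b:(Kt,Tt,a/8+290-.4,b/8+125-.4)
s=lambda a,b:(Ks,Ts,a/9+240-.4,b/9+115-.4)
w=lambda a,b:(Kw,Tw,a/1.5-.2,b/1.5-.2)
for n,a,b,c in [('hub',(270,318),(352,328),(309,318)),('knobtop',(378,132),(313,148),(386,417))]: print(n,tri([t(*a),s(*b),w(*c)]),tri([t(*a),w(*c)])[0],atz(*w(*c),236))
for z in (195,200): print(atz(*w(309,318),z))
print(atz(*w(336,135),40.5))
goto([680.8,-57.5,217],.205)"
```

```text
hub (array([643.9474129 , -36.29536203, 194.92884731]), [1.4390513496918416, 1.003191646768678, 2.160410508200064]) [643.35492991 -35.67883667 198.71049875] [646.79145664 -22.47526947 236.        ]
knobtop (array([682.18816729, -57.99718992, 232.26066914]), [1.5932264461682475, 0.26024548562800887, 1.729228914503908]) [681.77775961 -57.41389709 234.06656602] [682.98244913 -57.19784486 236.        ]
[643.97485269 -38.58717801 195.        ]
[644.31834097 -36.62231111 200.        ]
[629.74912191  39.30731805  40.5       ]
from [675.3 -28.6 284.6] ang 0.206 offset [-0.0012  0.0675 -0.0297] yaw 0.0013 F [-0.5  0.1 -0.6] t 14.67 gw 0.582
```

jog_arm:
  targets:
    - {"offset": [0,0,-0.015],"yaw": 0}
    - {"offset": [0,0,-0.03],"yaw": 0}
    - {"offset": [0,0,-0.03],"yaw": 0}
    - {"offset": [0,0,-0.03],"yaw": 0}
    - {"offset": [0,0.02,-0.03],"yaw": 0}
    - {"offset": [0,0.04,-0.03],"yaw": 0}
    - {"offset": [0,0.055,-0.03],"yaw": 0}
    - {"offset": [0,0.066,-0.03],"yaw": 0}
    - {"offset": [0,0.066,-0.03],"yaw": 0}
    - {"offset": [0,0.066,-0.03],"yaw": 0}
    - {"offset": [0,0.066,-0.03],"yaw": 0}

```text
time_s: 15.58
eef_pos: [682.4, -57.6, 219.9]
ee_rot: [0.705, -0.702, -0.077, 0.069]
force: [0.4, 0.3, -0.1]
grip_width: 0.586
```

```bash
python3 -c "
from h import *
cap('wrist','pics/w15'); crop('pics/w15.png',0,0,512,384,1.5,'pics/w15c.png')
goto([682,-57.6,217],.205)"
```

```text
from [682.5 -57.6 219.9] ang 0.206 offset [-0.0005  0.0029  0.0001] yaw 0.0015 F [ 0.   0.2 -0. ] t 15.63 gw 0.584
```

View pics/w15c.png

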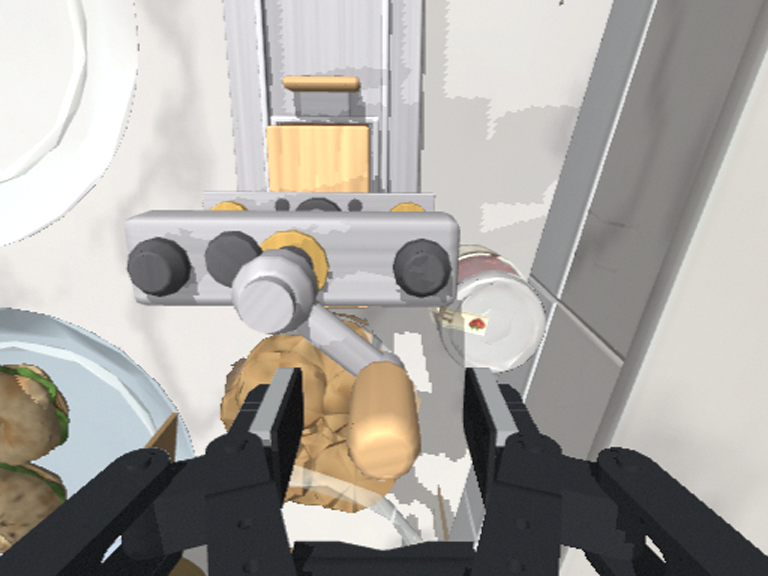

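jog_arm:
  targets:
    - {"offset": [0,0.002,0],"yaw": 0}
    - {"offset": [0,0.002,0],"yaw": 0}
    - {"offset": [0,0.002,0],"yaw": 0}
    - {"offset": [0,0.002,0],"yaw": 0}
    - {"offset": [0,0.002,0],"yaw": 0}
    - {"offset": [0,0.002,0],"yaw": 0}
    - {"offset": [0,0.002,0],"yaw": 0}
    - {"offset": [0,0.002,0],"yaw": 0}
  fingers: 0.012
  grip_force: 30

```text
time_s: 16.3
eef_pos: [682.6, -57.7, 218.4]
ee_rot: [0.704, -0.702, -0.077, 0.068]
force: [-0.3, -1.3, 4.8]
grip_width: 0.227
```

```bash
cat > crank.py <<'E'
from h import *
import sys
A=np.array([643.3,-35.2]); th=.206; X=np.array([np.cos(th),np.sin(th)]);Y=np.array([-np.sin(th),np.cos(th)])
cap('wrist','pics/cr')
s=ctrl.sense(); T=pose(s); q=s["eef_pos"][:2]-A; x,y=q@X,q@Y
t=np.arctan2(-x,-y); print("time",s["time_s"],"pos",s["eef_pos"].round(1),"theta",t.round(3),"r",np.hypot(x,y).round(1),"F",s["force"].round(1),"gw",s["grip_width"])
# planned relative offsets for step angles
Rr=45
step,n=float(sys.argv[1]),int(sys.argv[2])
for k in range(1,n+1):
    a=t+k*step; P=A+Rr*(-np.sin(a)*X-np.cos(a)*Y)
    o=T[:3,:3].T@np.r_[P-T[:2,3],-2.5*k*step]/1000
    print('{"offset": [%.4f, %.4f, %.4f], "yaw": 0},'%tuple(o),end=" ")
print()
E
python3 crank.py 0.15 12
```

```text
time 16.35 pos [682.6 -57.7 218.5] theta -0.844 r 45.3 F [-0.8  0.1  4.8] gw 0.22404218561576558
{"offset": [-0.0051, 0.0003, -0.0045], "yaw": 0}, {"offset": [-0.0106, 0.0006, -0.0084], "yaw": 0}, {"offset": [-0.0166, 0.0009, -0.0114], "yaw": 0}, {"offset": [-0.0230, 0.0012, -0.0136], "yaw": 0}, {"offset": [-0.0297, 0.0015, -0.0147], "yaw": 0}, {"offset": [-0.0364, 0.0018, -0.0148], "yaw": 0}, {"offset": [-0.0431, 0.0020, -0.0139], "yaw": 0}, {"offset": [-0.0496, 0.0023, -0.0121], "yaw": 0}, {"offset": [-0.0557, 0.0026, -0.0092], "yaw": 0}, {"offset": [-0.0613, 0.0029, -0.0055], "yaw": 0}, {"offset": [-0.0664, 0.0033, -0.0010], "yaw": 0}, {"offset": [-0.0707, 0.0036, 0.0042], "yaw": 0},
```

jog_arm:
  targets:
    - {"offset": [-0.005,0.0003,-0.0045],"yaw": 0}
    - {"offset": [-0.0105,0.0006,-0.0085],"yaw": 0}
    - {"offset": [-0.0165,0.0009,-0.0115],"yaw": 0}
    - {"offset": [-0.023,0.0012,-0.0135],"yaw": 0}
    - {"offset": [-0.0295,0.0015,-0.0147],"yaw": 0}
    - {"offset": [-0.0365,0.0018,-0.0148],"yaw": 0}
    - {"offset": [-0.043,0.002,-0.014],"yaw": 0}
    - {"offset": [-0.0495,0.0023,-0.012],"yaw": 0}
    - {"offset": [-0.0555,0.0026,-0.0092],"yaw": 0}
    - {"offset": [-0.0613,0.0029,-0.0055],"yaw": 0}
    - {"offset": [-0.0664,0.0033,-0.001],"yaw": 0}
    - {"offset": [-0.0707,0.0036,0.0042],"yaw": 0}

```text
time_s: 17.35
eef_pos: [611.9, -68.6, 214.0]
ee_rot: [0.704, -0.703, -0.077, 0.068]
force: [2.3, -2.4, 3.2]
grip_width: 0.227
```

```bash
python3 crank.py 0.17 12
```

```text
time 17.4 pos [611.2 -67.6 214. ] theta 0.986 r 45.6 F [ 1.7 -2.9  4.2] gw 0.22658875897621233
{"offset": [-0.0032, 0.0004, 0.0070], "yaw": 0}, {"offset": [-0.0056, 0.0008, 0.0143], "yaw": 0}, {"offset": [-0.0069, 0.0012, 0.0218], "yaw": 0}, {"offset": [-0.0068, 0.0017, 0.0294], "yaw": 0}, {"offset": [-0.0054, 0.0021, 0.0370], "yaw": 0}, {"offset": [-0.0028, 0.0026, 0.0441], "yaw": 0}, {"offset": [0.0010, 0.0031, 0.0508], "yaw": 0}, {"offset": [0.0059, 0.0036, 0.0566], "yaw": 0}, {"offset": [0.0117, 0.0041, 0.0616], "yaw": 0}, {"offset": [0.0182, 0.0046, 0.0656], "yaw": 0}, {"offset": [0.0253, 0.0051, 0.0683], "yaw": 0}, {"offset": [0.0328, 0.0056, 0.0698], "yaw": 0},
```

View pics/cr.png

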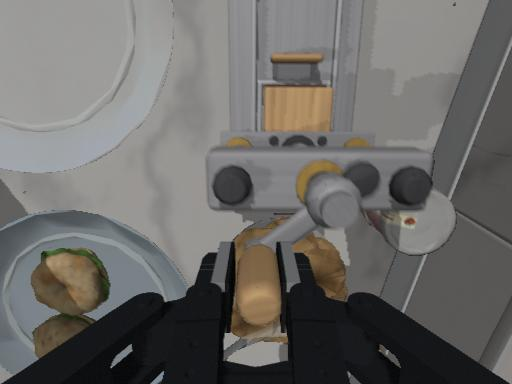

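jog_arm:
  targets:
    - {"offset": [-0.0032,0.0004,0.007],"yaw": 0}
    - {"offset": [-0.0056,0.0008,0.0143],"yaw": 0}
    - {"offset": [-0.0069,0.0012,0.0218],"yaw": 0}
    - {"offset": [-0.0068,0.0017,0.0294],"yaw": 0}
    - {"offset": [-0.0054,0.0021,0.037],"yaw": 0}
    - {"offset": [-0.0028,0.0026,0.0441],"yaw": 0}
    - {"offset": [0.001,0.0031,0.0508],"yaw": 0}
    - {"offset": [0.0059,0.0036,0.0566],"yaw": 0}
    - {"offset": [0.0117,0.0041,0.0616],"yaw": 0}
    - {"offset": [0.0182,0.0046,0.0656],"yaw": 0}
    - {"offset": [0.0253,0.0051,0.0683],"yaw": 0}
    - {"offset": [0.0328,0.0056,0.0698],"yaw": 0}

```text
time_s: 18.4
eef_pos: [629.6, 8.3, 208.6]
ee_rot: [0.704, -0.702, -0.077, 0.069]
force: [-3.1, -0.5, 3.3]
grip_width: 0.224
```

```bash
python3 crank.py 0.16 12
```

```text
time 18.45 pos [630.5   8.6 208.5] theta 3.064 r 45.6 F [-2.3 -0.1  6.7] gw 0.22487941389125318
{"offset": [0.0072, 0.0005, -0.0006], "yaw": 0}, {"offset": [0.0143, 0.0010, -0.0018], "yaw": 0}, {"offset": [0.0211, 0.0015, -0.0041], "yaw": 0}, {"offset": [0.0275, 0.0019, -0.0074], "yaw": 0}, {"offset": [0.0333, 0.0024, -0.0117], "yaw": 0}, {"offset": [0.0382, 0.0028, -0.0169], "yaw": 0}, {"offset": [0.0423, 0.0033, -0.0228], "yaw": 0}, {"offset": [0.0454, 0.0037, -0.0293], "yaw": 0}, {"offset": [0.0475, 0.0041, -0.0362], "yaw": 0}, {"offset": [0.0484, 0.0045, -0.0433], "yaw": 0}, {"offset": [0.0482, 0.0049, -0.0505], "yaw": 0}, {"offset": [0.0468, 0.0053, -0.0576], "yaw": 0},
```

jog_arm:
  targets:
    - {"offset": [0.0072,0.0002,-0.0006],"yaw": 0}
    - {"offset": [0.0143,0.0006,-0.0018],"yaw": 0}
    - {"offset": [0.0211,0.001,-0.0041],"yaw": 0}
    - {"offset": [0.0275,0.0014,-0.0074],"yaw": 0}
    - {"offset": [0.0333,0.0019,-0.0117],"yaw": 0}
    - {"offset": [0.0382,0.0023,-0.0169],"yaw": 0}
    - {"offset": [0.0423,0.0028,-0.0228],"yaw": 0}
    - {"offset": [0.0454,0.0032,-0.0293],"yaw": 0}
    - {"offset": [0.0475,0.0036,-0.0362],"yaw": 0}
    - {"offset": [0.0484,0.004,-0.0433],"yaw": 0}
    - {"offset": [0.0482,0.0044,-0.0505],"yaw": 0}
    - {"offset": [0.0468,0.0048,-0.0576],"yaw": 0}

```text
time_s: 19.45
eef_pos: [688.5, -38.7, 204.0]
ee_rot: [0.705, -0.702, -0.078, 0.069]
force: [-0.7, 3.2, 1.6]
grip_width: 0.221
```

```bash
python3 crank.py 0.1 12; python3 -c "
from h import *
cap('side','pics/s16'); crop('pics/s16.png',180,80,350,260,3.3,'pics/s16c.png')"
```

```text
time 19.5 pos [688.4 -40.1 203.9] theta -1.256 r 45.3 F [-1.1  1.3  3.8] gw 0.22420921553008216
{"offset": [-0.0019, 0.0002, -0.0041], "yaw": 0}, {"offset": [-0.0039, 0.0004, -0.0081], "yaw": 0}, {"offset": [-0.0063, 0.0006, -0.0119], "yaw": 0}, {"offset": [-0.0091, 0.0009, -0.0155], "yaw": 0}, {"offset": [-0.0122, 0.0011, -0.0187], "yaw": 0}, {"offset": [-0.0157, 0.0013, -0.0216], "yaw": 0}, {"offset": [-0.0194, 0.0015, -0.0242], "yaw": 0}, {"offset": [-0.0233, 0.0016, -0.0264], "yaw": 0}, {"offset": [-0.0274, 0.0018, -0.0282], "yaw": 0}, {"offset": [-0.0317, 0.0020, -0.0295], "yaw": 0}, {"offset": [-0.0361, 0.0022, -0.0304], "yaw": 0}, {"offset": [-0.0406, 0.0024, -0.0309], "yaw": 0},
```

View pics/cr.png

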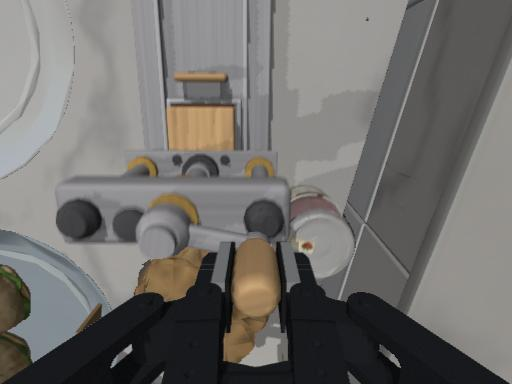

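View pics/s16c.png

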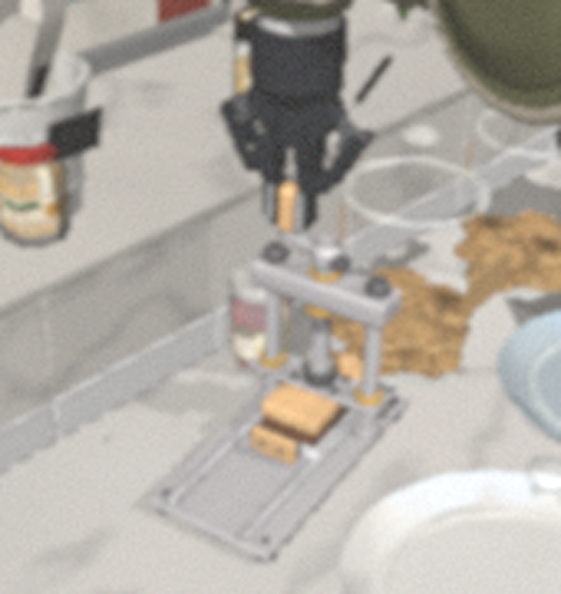

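jog_arm:
  targets:
    - {"offset": [-0.0019,0.0,-0.0041],"yaw": 0}
    - {"offset": [-0.0039,0.0002,-0.0081],"yaw": 0}
    - {"offset": [-0.0063,0.0004,-0.0119],"yaw": 0}
    - {"offset": [-0.0091,0.0007,-0.0155],"yaw": 0}
    - {"offset": [-0.0122,0.0009,-0.0187],"yaw": 0}
    - {"offset": [-0.0157,0.0011,-0.0216],"yaw": 0}
    - {"offset": [-0.0194,0.0013,-0.0242],"yaw": 0}
    - {"offset": [-0.0194,0.0013,-0.0242],"yaw": 0}

```text
time_s: 20.22
eef_pos: [673.9, -67.9, 202.4]
ee_rot: [0.704, -0.702, -0.077, 0.068]
force: [2.6, 1.8, 0.3]
grip_width: 0.222
```

```bash
python3 crank.py 0.1 12; python3 -c "
from h import *
cap('side','pics/s17'); crop('pics/s17.png',240,185,300,235,11,'pics/s17c.png')"
```

```text
time 20.2667 pos [674.  -67.7 202.5] theta -0.552 r 44.7 F [1.6 0.1 0.9] gw 0.22824658369118345
{"offset": [-0.0038, 0.0002, -0.0024], "yaw": 0}, {"offset": [-0.0079, 0.0004, -0.0042], "yaw": 0}, {"offset": [-0.0122, 0.0006, -0.0055], "yaw": 0}, {"offset": [-0.0166, 0.0008, -0.0064], "yaw": 0}, {"offset": [-0.0211, 0.0010, -0.0069], "yaw": 0}, {"offset": [-0.0256, 0.0012, -0.0069], "yaw": 0}, {"offset": [-0.0301, 0.0014, -0.0065], "yaw": 0}, {"offset": [-0.0345, 0.0016, -0.0056], "yaw": 0}, {"offset": [-0.0388, 0.0018, -0.0043], "yaw": 0}, {"offset": [-0.0430, 0.0020, -0.0025], "yaw": 0}, {"offset": [-0.0469, 0.0022, -0.0004], "yaw": 0}, {"offset": [-0.0506, 0.0024, 0.0022], "yaw": 0},
```

View pics/s17c.png

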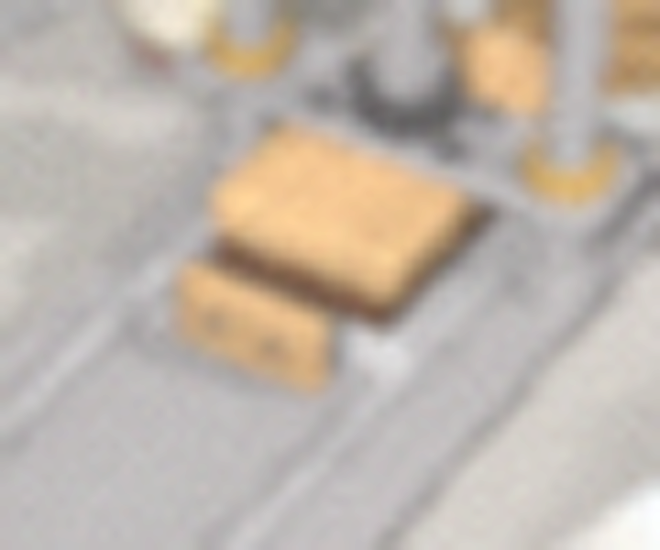

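jog_arm:
  targets:
    - {"offset": [-0.0038,0.0002,-0.0024],"yaw": 0}
    - {"offset": [-0.0079,0.0004,-0.0042],"yaw": 0}
    - {"offset": [-0.0122,0.0006,-0.0055],"yaw": 0}
    - {"offset": [-0.0166,0.0008,-0.0064],"yaw": 0}
    - {"offset": [-0.0211,0.001,-0.0069],"yaw": 0}
    - {"offset": [-0.0256,0.0012,-0.0069],"yaw": 0}
    - {"offset": [-0.0301,0.0014,-0.0065],"yaw": 0}
    - {"offset": [-0.0345,0.0016,-0.0056],"yaw": 0}
    - {"offset": [-0.0388,0.0018,-0.0043],"yaw": 0}
    - {"offset": [-0.043,0.002,-0.0025],"yaw": 0}
    - {"offset": [-0.043,0.002,-0.0025],"yaw": 0}
    - {"offset": [-0.043,0.002,-0.0025],"yaw": 0}

```text
time_s: 21.32
eef_pos: [632.2, -78.9, 199.9]
ee_rot: [0.704, -0.703, -0.076, 0.068]
force: [2.4, -1.5, 1.0]
grip_width: 0.222
```

```bash
python3 crank.py 0.1 6
```

```text
time 21.3667 pos [632.3 -78.9 199.9] theta 0.453 r 45.1 F [ 1.4 -1.2  1.5] gw 0.22417231649759192
{"offset": [-0.0039, 0.0002, 0.0022], "yaw": 0}, {"offset": [-0.0076, 0.0004, 0.0048], "yaw": 0}, {"offset": [-0.0110, 0.0006, 0.0077], "yaw": 0}, {"offset": [-0.0142, 0.0009, 0.0109], "yaw": 0}, {"offset": [-0.0170, 0.0011, 0.0145], "yaw": 0}, {"offset": [-0.0194, 0.0013, 0.0183], "yaw": 0},
```

jog_arm:
  targets:
    - {"offset": [-0.0039,0.0002,0.0022],"yaw": 0}
    - {"offset": [-0.0076,0.0004,0.0048],"yaw": 0}
    - {"offset": [-0.011,0.0006,0.0077],"yaw": 0}
    - {"offset": [-0.014,0.0009,0.0109],"yaw": 0}
    - {"offset": [-0.014,0.0009,0.0109],"yaw": 0}
    - {"offset": [-0.014,0.0009,0.0109],"yaw": 0}
    - {"offset": [-0.014,0.0009,0.0109],"yaw": 0}

```text
time_s: 21.95
eef_pos: [616.4, -71.4, 199.0]
ee_rot: [0.704, -0.703, -0.076, 0.069]
force: [0.1, -3.5, 2.1]
grip_width: 0.222
```

```bash
python3 crank.py 0.05 3; python3 -c "
from h import *
cap('side','pics/s18'); crop('pics/s18.png',240,185,300,235,11,'pics/s18c.png')"
```

```text
time 22.0 pos [616.4 -71.4 199. ] theta 0.845 r 45.2 F [ 1.3 -3.8  1.9] gw 0.22571789462990535
{"offset": [-0.0013, 0.0001, 0.0018], "yaw": 0}, {"offset": [-0.0027, 0.0002, 0.0036], "yaw": 0}, {"offset": [-0.0040, 0.0003, 0.0055], "yaw": 0},
```

View pics/s18c.png

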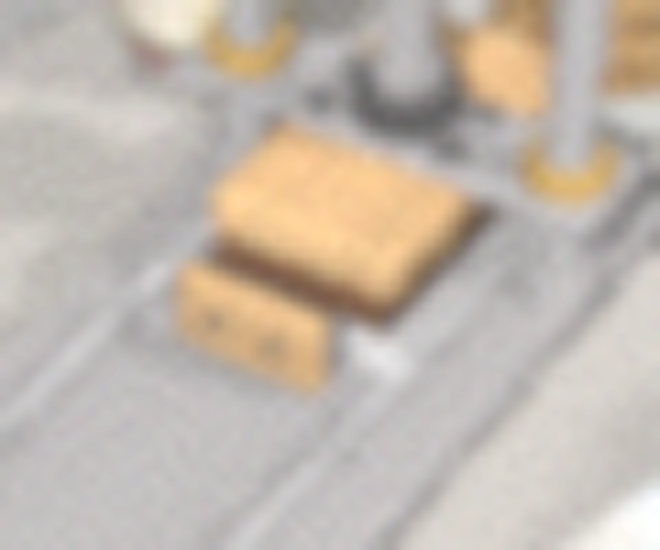

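View pics/cr.png

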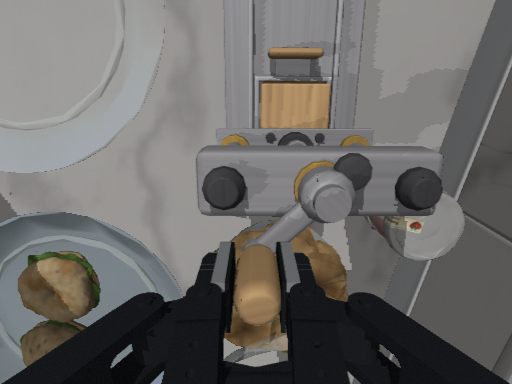

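jog_arm:
  targets:
    - {"offset": [0,0,0],"yaw": 0}
    - {"offset": [0,0,0],"yaw": 0}
    - {"offset": [0,0,0],"yaw": 0}
    - {"offset": [0,0,0],"yaw": 0}
    - {"offset": [0,-0.02,0],"yaw": 0}
    - {"offset": [0,-0.05,0],"yaw": 0}
    - {"offset": [0,-0.08,0],"yaw": 0}
    - {"offset": [0,-0.1,0],"yaw": 0}
    - {"offset": [0,-0.1,0],"yaw": 0}
    - {"offset": [0,-0.1,0],"yaw": 0}
    - {"offset": [0,-0.1,0],"yaw": 0}
  fingers: 0.05

```text
time_s: 22.97
eef_pos: [615.0, -71.5, 297.7]
ee_rot: [0.704, -0.702, -0.076, 0.069]
force: [0.7, 0.4, 0.2]
grip_width: 0.581
```

```bash
python3 -c "
from h import *
cap('wrist','pics/w20'); crop('pics/w20.png',0,0,512,384,1.5,'pics/w20c.png')
cap('top','pics/t20'); cap('side','pics/s20')
goto([616,-71,300],.205)
for cam in ['top','side']:
  for n in ['jam_jar','price_block']: print(cam,n,[ (b['box'],b['score']) for b in ctrl.boxes_of(cam,n)[:1]])"
```

```text
from [615.1 -71.6 297.6] ang 0.205 offset [ 0.0011 -0.0023  0.0004] yaw 0.0002 F [-0.5 -0.2  1.2] t 23.12 gw 0.586
top jam_jar [([310.5, 123.1, 337.2, 149.4], 0.74)]
top price_block [([209.8, 252.2, 232.7, 262.8], 0.66)]
side jam_jar [([250.1, 158.2, 267.7, 195.6], 0.66)]
side price_block [([257.8, 264.0, 281.9, 294.9], 0.59)]
```

View pics/w20c.png

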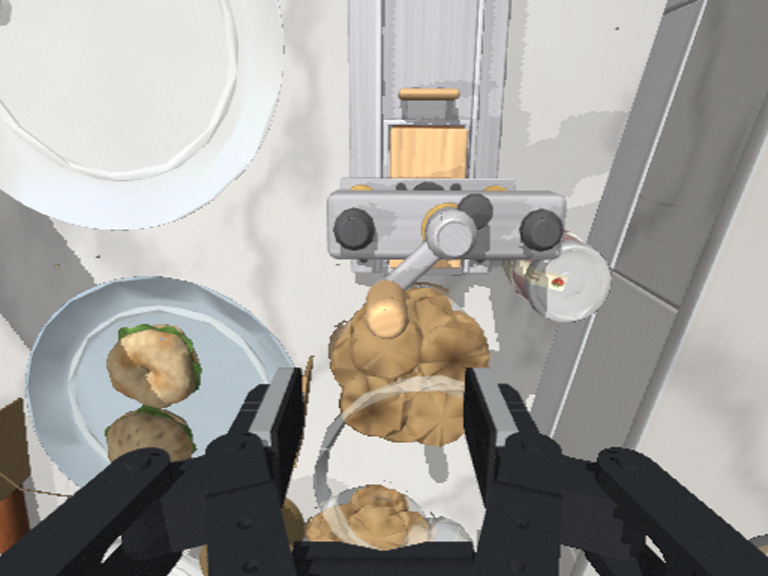

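```bash
python3 -c "
from h import *
A=np.array([643.3,-35.2]); th=.206; X=np.array([np.cos(th),np.sin(th)]);Y=np.array([-np.sin(th),np.cos(th)])
_,K,T=load('pics/w20')
for n,a,b,z in [('grip outer top (79)',430,89,40.5),('grip in top (72)',430,96,40.5),('knob',387,322,217),('hub',457,236,178),('tray outer rim (58)',428,122,23.5)]:
    q=atz(K,T,a/1.5-.2,b/1.5-.2,z)[:2]-A; x,y=q@X,q@Y; print(n,x.round(1),y.round(1),np.arctan2(-x,-y).round(3),np.hypot(x,y).round(1))
crop('pics/s20.png',240,115,320,235,5,'pics/s20c.png')"
```

```text
grip outer top (79) 0.5 77.1 -3.135 77.1
grip in top (72) 0.6 72.5 -3.133 72.5
knob -32.6 -31.7 0.799 45.4
hub 2.6 -1.3 -1.092 2.9
tray outer rim (58) 1.3 55.3 -3.119 55.4
```

View pics/s20c.png

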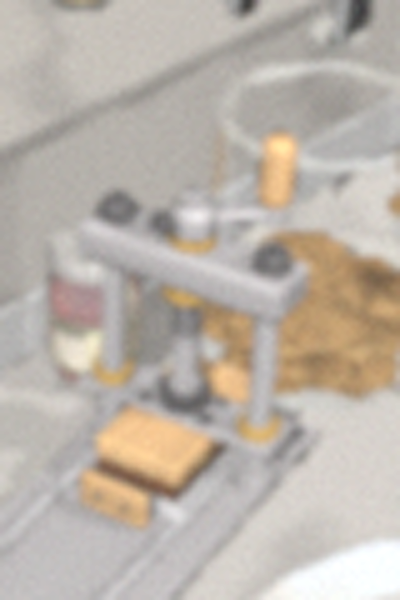

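```bash
python3 -c "
from rig import ctrl
print(ctrl.finish_job())"
```

```text
the job is handed in; nothing more can be done
None
```

I laid the loose wall head to tail in the outer half of the tray, pushed the tray home under the press, wound the crank down, let go, and handed the job in at about 23 s of the 72 s. `finish_job` gives no verdict, so the checks below are my own measurements.

- **Wall placement:** My first grip failed because the fingertips closed on top of the wall. They pressed on it with about 37 N and shifted it about 4 mm. I re-measured, gripped it lower and placed it. The camera then put its centre at about x = 0.3, y = 34.7 mm in the tray, against a target of 0 and 34.
- **Tray:** At the stop I felt about 15 N, more than the 10 N the text calls harmless. Afterwards the grip and rim stood 77 and 55 mm from the screw axis; 79 and 58 are expected at home. So it reads 2 to 3 mm further in than nominal, roughly the camera error, and not short of home.
- **Crank:** I turned from −0.84 to 7.13 rad, about 1.5 rad past the expected contact angle of 5.6 rad. That works out to about 39 N of pressing, shared by the two walls. I could not read the pressing force directly. The board stayed put in the side view over the last 1.4 rad, so it was already bearing on the walls.
- **After letting go:** The knob read 0.80 rad by camera against 0.845 by arm pose just before release (both a full turn short of the total), which agrees within the camera error.
- **Bystanders and clearance:** The jam jar and price holder were detected within about 3 pixels of where they started. The gripper is clear of everything, about 100 mm above where it let go.

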